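# Fit the inner vessel to its jacket and leak-check the joint

### The arm

A 6-joint arm with a two-finger parallel gripper is mounted at the origin on the work surface. World frame = base frame: x ahead of the robot, y to its left, z up, the work surface at z = 0. Lengths are in m, angles in rad, forces in N, time in s.
With the tool pointing down it reaches from about 0.35 to 0.975 m from the base axis. Payload 4.9 kg.
Tool frame: the origin (TCP) lies at the very end of the fingers, on their centre line; the grasp point (between the pads) lies 19 mm behind it; z points along the fingers, y is the line along which they close (so a half turn about z gives the same grasp; the last joint's range is limited). The gripper opens to 85 mm and grips with 20 to 120 N. Pads are 22 mm wide; open, the fingers measure 114 mm over their backs; the gripper's body (76 mm by 85 mm) begins 54 mm behind the grasp point. The pads swing forward as they close: fully open they stand 13 mm farther back than shut.
Start: joints at [-1.334, 0.053, 1.613, -0, 1.476, -0.119], TCP at [0.218, -0.586, 0.231] pointing down, gripper open.
Joint ranges: [-3.01, 3.01], [-1.01, 2.22], [0.06, 2.58], [-1.02, 4.17], [0.09, 2.62], [-3.14, 3.14]. Speed limits (rad/s): [2.57, 2.57, 3.14, 3.14, 3.14, 3.14].

### API

Orientations are given as a rotation vector (axis times angle).
In Python, from station import ctrl gives the robot as it stands. The module is installed in compiled form; this text tells all that it offers.
- The arm moves only by the tool jog_arm, never from a script. Its argument "steps" is a list of rows, each an object with "delta_rot": the turn, a rotation vector about the tool's x, y, z in degrees, a list of three; "linear": the shift along the tool's x, y, z in m, a list of three; "grip": the finger opening in m, from 0 to 0.0854. In form: [{"delta_rot": [rx, ry, rz], "linear": [x, y, z], "grip": grip}, ...]. A call has 1 to 10 rows; each row shifts and turns the commanded pose from where the row before left it, along the tool's axes as they then stand; what a row does not reach is not made up. A row lasts 1/10 s, in which the tool goes at most 50 mm and 8.59 degrees, less where a joint would pass 70% of its speed; a pose out of reach is approached as far as the arm can. A call with a gripper value outside its range is refused whole. The fingers move at their own pace and stop on an object; "newtons" is the grip in N (left out, the last holds). Time passes only in rows, so rows that do not move let the fingers close. It gives the time, the measured TCP pose, the force, the opening and the grip force at its end, in the units of the state.
- ctrl.get_obs(): the state, without advancing time (a new reading comes with each control period).
- ctrl.get_image(name): name is "scene" or "top" or "wrist"; returns (picture, depth): 420x560x3 uint8, red, green, blue; 420x560 float32, m along the optical axis (not along the pixel's ray), 0 where there is no reading.
- ctrl.camera_info(name): a dict with "camera_matrix" (3x3 intrinsics, pixels), "R" (3x3) and "t" (3): a world point X has camera coordinates R X + t; the wrist camera has in their place "T_tool_cam" (4x4, takes a point from camera to tool coordinates, whose origin is the TCP and whose axes are the flange's). Camera axes: x right, y down, z forward; pixel columns grow to the right and rows downward; lengths in m; the calibration is good to about 2 mm. A picture is of the moment at which its call begins: read the wrist's pose just before it. camera_info takes no time and is no camera call.
- ctrl.finish_job(): hands the job in; it is judged then, once.
The state is a dict: "t": time; "q": joint angles; "dq": joint speeds; "effort": joint torques, N m; "tool_pos": TCP position; "tool_rot": TCP orientation; "contact_force": force on the tool from outside, world axes, zero at the start; "wrist_torque": the same for the moment, N m; "opening": finger opening in m; "grip_force": force on a finger pad.
Only numpy, scipy, OpenCV 4.12 (cv2) and the standard library are available. Lean on these libraries where they do the work, as an engineer would, in place of code of your own. Each camera call takes 0.05 s, during which the arm holds its last target. There are 200 camera calls.

### The job

Lift the dust cap off the jacket onto the white mat and find by trial which of the loose steel inner vessels belongs in the open jacket - the one whose body goes in and whose flange comes to rest flat on the jacket's rim (too wide ones stay on top, too narrow ones sink right in) - and leave it seated there, with every other vessel standing upright on the mat too. Once it is seated, take the leak-detector probe from its holder and run its tip slowly (about 2 cm a second), within a centimetre of the seam between flange and rim, once round counter-clockwise seen from above, starting and ending at the jacket's side port; then stand the probe back in its holder. Leave the other lab ware where it is.

Things in the scene. Friction and masses are not known exactly. Their poses are not given: they have to be found in the camera images.
- vessel_a: one of 3 to 5 loose steel inner vessels (0.3 kg) alike but for width: round body 40 mm high, foot chamfered 3 mm; on it a flange 6 mm thick, 8 mm wider than the body; on that an aluminium neck 36 mm across, 40 mm high, to grip from above (86 mm in all). Bodies are 40 to 72 mm wide, 8 mm or more apart; which is which is not told. Origin: centre of underside, z up. None if absent or held.
- vessel_b: one of 3 to 5 loose steel inner vessels (0.3 kg) alike but for width: round body 40 mm high, foot chamfered 3 mm; on it a flange 6 mm thick, 8 mm wider than the body; on that an aluminium neck 36 mm across, 40 mm high, to grip from above (86 mm in all). Bodies are 40 to 72 mm wide, 8 mm or more apart; which is which is not told. Origin: centre of underside, z up. None if absent or held.
- vessel_c: one of 3 to 5 loose steel inner vessels (0.3 kg) alike but for width: round body 40 mm high, foot chamfered 3 mm; on it a flange 6 mm thick, 8 mm wider than the body; on that an aluminium neck 36 mm across, 40 mm high, to grip from above (86 mm in all). Bodies are 40 to 72 mm wide, 8 mm or more apart; which is which is not told. Origin: centre of underside, z up. None if absent or held.
- vessel_d: one of 3 to 5 loose steel inner vessels (0.3 kg) alike but for width: round body 40 mm high, foot chamfered 3 mm; on it a flange 6 mm thick, 8 mm wider than the body; on that an aluminium neck 36 mm across, 40 mm high, to grip from above (86 mm in all). Bodies are 40 to 72 mm wide, 8 mm or more apart; which is which is not told. Origin: centre of underside, z up. None if absent or held.
- vessel_e: one of 3 to 5 loose steel inner vessels (0.3 kg) alike but for width: round body 40 mm high, foot chamfered 3 mm; on it a flange 6 mm thick, 8 mm wider than the body; on that an aluminium neck 36 mm across, 40 mm high, to grip from above (86 mm in all). Bodies are 40 to 72 mm wide, 8 mm or more apart; which is which is not told. Origin: centre of underside, z up. None if absent or held.
- jacket_p: one of two steel jackets, only one present (other None): cup, 2.5 kg, held by the stand's lip; 70 mm high, wall 12 mm, bore not told (the right vessel has 1.5 mm play all round). Origin: centre of underside, z up; inner floor at 16 mm, rim at 70 mm. Vessel underside above this origin: 30 mm when home (flange on rim), 70 mm if too wide (stays on rim), 16 mm if too narrow (sinks, flange and all).
- jacket_q: one of two steel jackets, only one present (other None): cup, 2.5 kg, held by the stand's lip; 70 mm high, wall 12 mm, bore not told (the right vessel has 1.5 mm play all round). Origin: centre of underside, z up; inner floor at 16 mm, rim at 70 mm. Vessel underside above this origin: 30 mm when home (flange on rim), 70 mm if too wide (stays on rim), 16 mm if too narrow (sinks, flange and all).
- cap: loose black plastic dust cap lying on the jacket's rim: flat disc 68 mm across, 6 mm thick, with a round knob 24 mm across and 30 mm high on top; 0.08 kg. Origin: centre of the underside, z up.
- stand: round dark steel base plate, 130 mm across, 10 mm thick with a low lip, under the jacket. Origin: centre of the underside, on the bench; z up; its x axis points along the jacket's single side port (a pipe stub 42 mm up the jacket, reaching 32 mm out).
- seam_0 (a point): point by the seam of flange and jacket rim: 32 mm out from the jacket axis, 5 mm above the rim, 0 degrees counter-clockwise (seen from above) from the side port. The seam lies at rim height, 28 or 32 mm from the axis by jacket; flange top is 6 mm above the rim, the neck 46 mm above it.
- seam_1 (a point): point by the seam of flange and jacket rim: 32 mm out from the jacket axis, 5 mm above the rim, 60 degrees counter-clockwise (seen from above) from the side port. The seam lies at rim height, 28 or 32 mm from the axis by jacket; flange top is 6 mm above the rim, the neck 46 mm above it.
- seam_2 (a point): point by the seam of flange and jacket rim: 32 mm out from the jacket axis, 5 mm above the rim, 120 degrees counter-clockwise (seen from above) from the side port. The seam lies at rim height, 28 or 32 mm from the axis by jacket; flange top is 6 mm above the rim, the neck 46 mm above it.
- seam_3 (a point): point by the seam of flange and jacket rim: 32 mm out from the jacket axis, 5 mm above the rim, 180 degrees counter-clockwise (seen from above) from the side port. The seam lies at rim height, 28 or 32 mm from the axis by jacket; flange top is 6 mm above the rim, the neck 46 mm above it.
- seam_4 (a point): point by the seam of flange and jacket rim: 32 mm out from the jacket axis, 5 mm above the rim, 240 degrees counter-clockwise (seen from above) from the side port. The seam lies at rim height, 28 or 32 mm from the axis by jacket; flange top is 6 mm above the rim, the neck 46 mm above it.
- seam_5 (a point): point by the seam of flange and jacket rim: 32 mm out from the jacket axis, 5 mm above the rim, 300 degrees counter-clockwise (seen from above) from the side port. The seam lies at rim height, 28 or 32 mm from the axis by jacket; flange top is 6 mm above the rim, the neck 46 mm above it.
- mat: fixed flat white mat, 310 by 210 mm, 2 mm thick; room for the cap and four vessels in a grid of three by two, some 98 mm apart. Origin: centre of the underside; x along the long side, z up.
- holder: fixed grey upright block 50 by 50 mm, 80 mm high, with a 16 mm square hole down its middle for the probe. Origin: centre of the underside, z up.
- probe: loose leak-detector probe, 0.12 kg, upright in the holder: steel needle 6 mm thick, 60 mm long, pointing down; black collar 32 mm across, 6 mm thick, resting on the holder's top; above it a grey handle 18 by 18 mm, 64 mm long (130 mm in all). Origin: tip of the needle (20 mm above the bench in the holder); z up along the handle, x and y square to its sides.
- probe_tip (a point): the tip of the probe's needle (same as the probe's origin)
- beaker: bystander: small glass beaker, 60 mm across, 75 mm high; origin centre of the underside
- amber_jar: bystander: amber jar, 52 mm across, 85 mm high; origin centre of the underside
- dish: bystander: white dish, 70 mm across, 16 mm high; origin centre of the underside
- spanner: bystander: steel spanner, 150 mm long, lying on the bench; origin under its middle
- wash_bottle: bystander: white wash bottle with red cap, 68 mm across, 170 mm high; origin centre of the underside

How it is judged:
By the outcome, as a careful person would: the job done as asked, in the order asked, and still so for the second after the job is handed in, with the robot touching nothing.
Of jacket_p, jacket_q only 1 to 1 are there at a start; the rules pass over those that are not, and their reading is None.
Of vessel_b, vessel_c, vessel_e only 1 to 3 are there at a start; the rules pass over those that are not, and their reading is None.
At some moment in a run one of vessel_a, vessel_c, vessel_d, vessel_e may be knocked a few centimetres aside while the robot is not near it.
It also fails if it takes over 210 s, if anything falls off the work surface, if the arm or the gripper's body presses on something with over 40 N, if the wrist force passes 120 N, or if a joint passes its speed limit or range.

## Working session

There is one attempt and no reset: what is moved stays moved. The work goes in short steps, Python scripts to look and compute and a tool call to move; the robot and the scene stay as the last step left them, time stands still between calls to the robot, and variables do not carry over. Pictures are saved under pics/ and viewed, at most 14 in all, crops included, and the job is handed in when it is done.

Besides the shell and the picture viewer there is one more tool, called after ">>>" as name(argument=value, ...), one argument or row to a line, values as JSON. jog_arm: Moves the arm, as the interface text tells. Its arguments: {"type":"object","properties":{"steps":{"type":"array"},"newtons":{"type":"number"}},"required":["steps"]}

```bash
mkdir -p pics
cat > h.py <<'E'
import numpy as np, cv2
from scipy.spatial.transform import Rotation as Ro
from station import ctrl
def save(n,im): cv2.imwrite('pics/'+n+'.png',im[:,:,::-1])
def pts(name,d):
    c=ctrl.camera_info(name);K=np.array(c['camera_matrix'])
    v,u=np.mgrid[:d.shape[0],:d.shape[1]]
    P=np.stack([(u-K[0,2])/K[0,0]*d,(v-K[1,2])/K[1,1]*d,d],-1)
    if name=='wrist':
        o=ctrl.get_obs();T=np.array(c['T_tool_cam']);R=Ro.from_rotvec(o['tool_rot']).as_matrix()
        return (P@T[:3,:3].T+T[:3,3])@R.T+np.array(o['tool_pos'])
    return (P-np.array(c['t']))@np.array(c['R'])
E
python3 - <<'E'
from h import *
o=ctrl.get_obs();print({k:np.round(v,3) for k,v in o.items()})
print(Ro.from_rotvec(o['tool_rot']).as_matrix().round(3))
for n in('top','scene'):
    im,d=ctrl.get_image(n);save(n+'0',im);np.save(n+'0.npy',d)
    c=ctrl.camera_info(n);print(n,c)
print(ctrl.camera_info('wrist'))
E
```

```text
{'t': np.float64(0.0), 'q': array([-1.334,  0.053,  1.614, -0.   ,  1.476, -0.119]), 'dq': array([-0.001,  0.   , -0.   ,  0.   ,  0.004, -0.001]), 'effort': array([ 1.0000e-03, -3.9368e+01, -3.7017e+01,  0.0000e+00,  7.0000e-03,
        0.0000e+00]), 'tool_pos': array([ 0.218, -0.585,  0.23 ]), 'tool_rot': array([-3.09 , -0.556,  0.   ]), 'contact_force': array([-0.305,  0.084,  0.097]), 'wrist_torque': array([-0.038,  0.02 ,  0.015]), 'grip_force': np.float64(0.0), 'opening': np.float64(0.085)}
[[ 0.937  0.348 -0.   ]
 [ 0.348 -0.937  0.002]
 [ 0.    -0.002 -1.   ]]
top {'camera_matrix': array([[501.18331168,   0.        , 275.023249  ],
       [  0.        , 501.18331168, 219.70858709],
       [  0.        ,   0.        ,   1.        ]]), 'R': array([[-0.02011223, -0.9995454 , -0.02246099],
       [-0.99360092,  0.02247992, -0.11068816],
       [ 0.11114276,  0.02009108, -0.99360135]]), 't': array([0.1190154 , 0.6004035 , 1.16568998])}
scene {'camera_matrix': array([[397.86915329,   0.        , 279.4875614 ],
       [  0.        , 397.86915329, 207.35819239],
       [  0.        ,   0.        ,   1.        ]]), 'R': array([[ 0.79385215,  0.60802415,  0.0102663 ],
       [ 0.47056104, -0.60350806, -0.6437005 ],
       [-0.38518966,  0.51583395, -0.76520864]]), 't': array([-0.52991882, -0.17928838,  1.17593119])}
{'camera_matrix': array([[328.24901851,   0.        , 284.17983177],
       [  0.        , 328.24901851, 204.71258011],
       [  0.        ,   0.        ,   1.        ]]), 'T_tool_cam': array([[ 8.82920377e-05, -9.62485460e-01, -2.71333247e-01,
         6.78182543e-02],
       [ 9.99999994e-01,  1.00579196e-04, -3.13783021e-05,
         1.98841688e-04],
       [ 5.74916394e-05, -2.71333243e-01,  9.62485464e-01,
        -1.43116795e-01],
       [ 0.00000000e+00,  0.00000000e+00,  0.00000000e+00,
         1.00000000e+00]])}
```

View pics/top0.png

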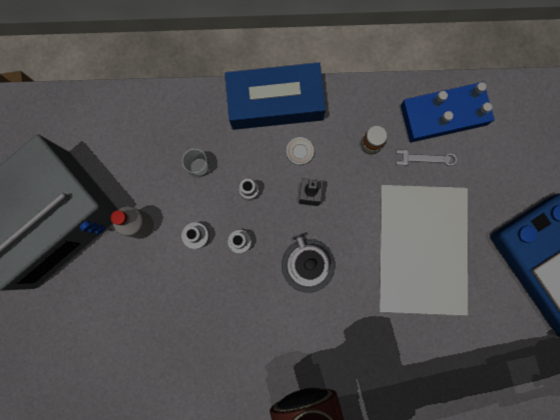

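View pics/scene0.png

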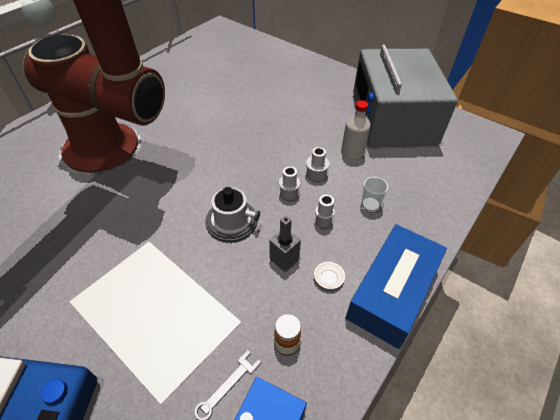

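The top view shows the three vessels at about (249,189), (195,235) and (239,240). The capped jacket is at (308,264) with its port towards (302,240), the holder with the probe is at (312,191), and the mat is around (424,250). The scene view agrees.

Run:
```python
from h import *
im=cv2.imread('pics/top0.png');d=np.load('top0.npy');P=pts('top',d);z=P[...,2]
def ring(u,v,r,z0,z1):
    m=np.zeros(z.shape,np.uint8);cv2.circle(m,(u,v),r,1,-1)
    q=P[(m>0)&(z>z0)&(z<z1)]
    if len(q)<5:return None
    c,rr=cv2.minEnclosingCircle(q[:,:2].astype(np.float32));return np.round(c,4),round(rr*1000,1),len(q),q[:,2].mean().round(4)
for n,u,v in(('v1',249,189),('v2',195,235),('v3',239,240)):
    print(n,ring(u,v,17,.076,.095),ring(u,v,17,.038,.055))
print('jacket rim',ring(308,264,27,.06,.078)); print('knob',ring(310,264,24,.098,.12)); print('plate',ring(308,264,32,.004,.03))
print('probe',ring(312,188,14,.135,.17),ring(312,191,18,.07,.09))
g=cv2.cvtColor(im,cv2.COLOR_BGR2GRAY);_,m=cv2.threshold(g,150,255,0)
cs=cv2.findContours(m,0,1)[0]
c=max((c for c in cs if cv2.pointPolygonTest(c,(424,250),False)>0),key=cv2.contourArea)
b=cv2.boxPoints(cv2.minAreaRect(c))
for u,v in b: print('mat',P[int(np.clip(v,0,419)),int(u)].round(4))
# port: points at z .03-.055 outside the jacket
mm=np.zeros(z.shape,np.uint8);cv2.circle(mm,(302,240),12,1,-1)
q=P[(mm>0)&(z>.035)&(z<.062)];print('port',q.mean(0),len(q))
s=cv2.resize(im[150:310,170:350],None,fx=4,fy=4,interpolation=2)[:,:];cv2.imwrite('pics/c.png',s[:600])
```

```text
v1 (array([0.6784, 0.1676]), 18.2, 193, np.float64(0.0864)) (array([0.6782, 0.167 ]), 24.0, 106, np.float64(0.0457))
v2 (array([0.5698, 0.2971]), 18.2, 197, np.float64(0.0861)) (array([0.57  , 0.2967]), 32.2, 344, np.float64(0.046))
v3 (array([0.5531, 0.1909]), 17.7, 188, np.float64(0.0864)) (array([0.5525, 0.191 ]), 28.0, 226, np.float64(0.046))
jacket rim (array([0.505 , 0.0335]), 52.3, 97, np.float64(0.0754))
knob (array([0.494 , 0.0287]), 11.8, 92, np.float64(0.1154))
plate (array([0.4963, 0.0295]), 77.0, 1197, np.float64(0.0141))
probe (array([0.6664, 0.0197]), 11.3, 75, np.float64(0.1489)) (array([0.6664, 0.0205]), 34.1, 360, np.float64(0.0807))Traceback (most recent call last):
  File "<stdin>", line 14, in <module>
ValueError: max() iterable argument is empty
```

Run:
```python
from h import *
im=cv2.imread('pics/top0.png');d=np.load('top0.npy');P=pts('top',d);z=P[...,2]
def ring(u,v,r,z0,z1):
    m=np.zeros(z.shape,np.uint8);cv2.circle(m,(u,v),r,1,-1)
    q=P[(m>0)&(z>z0)&(z<z1)]
    c,rr=cv2.minEnclosingCircle(q[:,:2].astype(np.float32));return np.round(c,4),round(rr*1000,1),len(q),q[:,2].mean().round(4)
print('rim',ring(309,265,22,.0785,.0825),'disc',ring(309,265,22,.084,.089))
m=((cv2.cvtColor(im,cv2.COLOR_BGR2GRAY)>125)&(abs(z)<.012)).astype(np.uint8)
m=cv2.morphologyEx(m,cv2.MORPH_OPEN,np.ones((5,5)));n,l,st,_=cv2.connectedComponentsWithStats(m)
k=l[250,424];q=P[l==k];print(k,len(q),cv2.minAreaRect(q[:,:2].astype(np.float32)),q[:,2].mean())
mm=np.zeros(z.shape,np.uint8);cv2.circle(mm,(302,240),13,1,-1)
c=np.array([.4945,.029]);r=np.linalg.norm(P[...,:2]-c,axis=-1)
q=P[(mm>0)&(z>.045)&(z<.078)&(r>.048)];print('port',q.mean(0),len(q),np.degrees(np.arctan2(*(q.mean(0)[:2]-c)[::-1])))
for n,zz in(('beaker',(196,162)),('jar',(375,138)),('dish',(300,151)),('bottle',(122,220))): print(n,P[zz[1],zz[0]].round(3))
s=cv2.resize(im[155:300,170:350],None,fx=4,fy=4,interpolation=2);cv2.imwrite('pics/c.png',s)
```

```text
rim (array([0.494 , 0.0286]), 41.2, 216, np.float64(0.0805)) disc (array([0.4958, 0.0274]), 37.8, 457, np.float64(0.0862))
2 10761 ((0.5280236601829529, -0.25317519903182983), (0.20823222398757935, 0.3087003827095032), 86.44558715820312) 0.001769922903202992
port [0.55335961 0.04860324 0.05820264] 78 18.420378410684
beaker [0.755 0.301 0.005]
jar [ 0.782 -0.131  0.089]
dish [0.777 0.041 0.005]
bottle [0.594 0.431 0.17 ]
```

View pics/c.png

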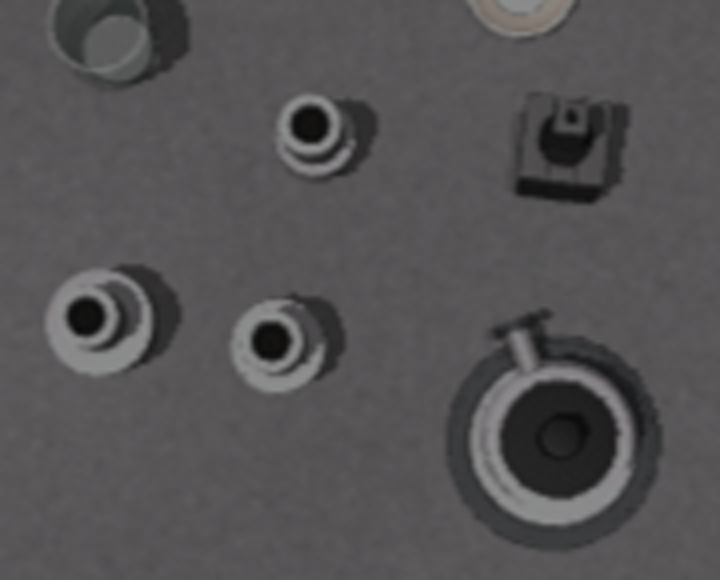

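>>> jog_arm(
  steps=[
    {"delta_rot": [0, 0, 6.8], "linear": [0, 0, 0], "grip": 0.06},
    {"delta_rot": [0, 0, 6.8], "linear": [0, 0, 0], "grip": 0.06},
    {"delta_rot": [0, 0, 6.8], "linear": [0, 0, 0], "grip": 0.06},
    {"delta_rot": [0, 0, 0], "linear": [0.02, -0.044, 0], "grip": 0.06},
    {"delta_rot": [0, 0, 0], "linear": [0.02, -0.044, 0], "grip": 0.06},
    {"delta_rot": [0, 0, 0], "linear": [0.02, -0.044, 0], "grip": 0.06},
    {"delta_rot": [0, 0, 0], "linear": [0.02, -0.044, 0], "grip": 0.06},
    {"delta_rot": [0, 0, 0], "linear": [0.02, -0.044, 0], "grip": 0.06},
    {"delta_rot": [0, 0, 0], "linear": [0.02, -0.044, 0], "grip": 0.06},
    {"delta_rot": [0, 0, 0], "linear": [0.02, -0.044, 0], "grip": 0.06},
  ],
)

```text
t: 1.1
tool_pos: [0.358, -0.2759, 0.2308]
tool_rot: [-3.141, 0.001, 0.0]
contact_force: [1.0, -0.4, 0.7]
opening: 0.0603
grip_force: 0.0
```

>>> jog_arm(
  steps=[
    {"delta_rot": [0, 0, 0], "linear": [0.02, -0.044, 0], "grip": 0.06},
    {"delta_rot": [0, 0, 0], "linear": [0.02, -0.044, 0], "grip": 0.06},
    {"delta_rot": [0, 0, 0], "linear": [0.02, -0.044, 0], "grip": 0.06},
    {"delta_rot": [0, 0, 0], "linear": [0.02, -0.044, 0], "grip": 0.06},
    {"delta_rot": [0, 0, 0], "linear": [0.02, -0.044, 0], "grip": 0.06},
    {"delta_rot": [0, 0, 0], "linear": [0.02, -0.044, 0], "grip": 0.06},
    {"delta_rot": [0, 0, 0], "linear": [0.0, -0.044, 0], "grip": 0.06},
    {"delta_rot": [0, 0, 0], "linear": [0, 0, 0], "grip": 0.06},
    {"delta_rot": [0, 0, 0], "linear": [0, 0, 0], "grip": 0.06},
  ],
)

```text
t: 2.0
tool_pos: [0.4775, 0.0308, 0.2308]
tool_rot: [3.141, 0.003, -0.002]
contact_force: [0.5, 0.5, -0.4]
opening: 0.0602
grip_force: 0.0
```

Run:
```python
from h import *
o=ctrl.get_obs();print(o['t'],o['tool_pos'].round(4),Ro.from_rotvec(o['tool_rot']).as_matrix().round(3).tolist(),o['opening'])
im,d=ctrl.get_image('wrist');save('w1',im);P=pts('wrist',d);z=P[...,2]
r=np.linalg.norm(P[...,:2]-[.4945,.029],axis=-1)
for n,a,b,R in(('knob',.11,.12,.03),('rim',.077,.083,.048),('disc',.084,.089,.04)):
    q=P[(z>a)&(z<b)&(r<R)];c,rr=cv2.minEnclosingCircle(q[:,:2].astype(np.float32));print(n,np.round(c,4),rr,len(q),np.median(q[:,2]))
```

```text
2.0 [0.4775 0.0308 0.2308] [[1.0, 0.002, -0.001], [0.002, -1.0, -0.0], [-0.001, 0.0, -1.0]] 0.060213775765085256
knob [0.4921 0.027 ] 0.01209343783557415 681 0.11643864632440083
rim [0.4919 0.027 ] 0.041611216962337494 1987 0.08055895589378745
disc [0.4921 0.027 ] 0.03393392264842987 3679 0.08653851459891956
```

View pics/w1.png

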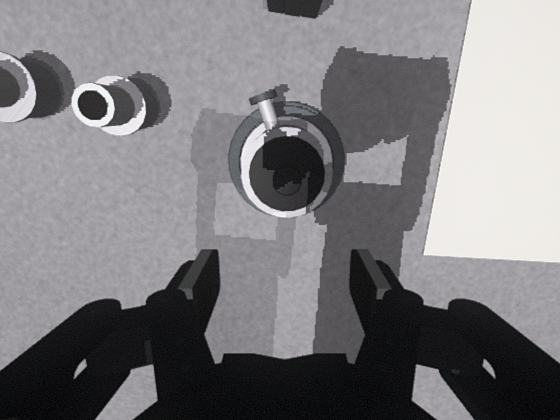

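The wrist view shows the capped jacket at (287,172), and the fingers are clear of it. The jacket axis is at (0.492, 0.027), its rim radius is 41.6 mm and the rim is at z 0.0805.

>>> jog_arm(
  steps=[
    {"delta_rot": [0, 0, 0], "linear": [0.0145, 0.004, 0.02], "grip": 0.05},
    {"delta_rot": [0, 0, 0], "linear": [0, 0, 0.04], "grip": 0.05},
    {"delta_rot": [0, 0, 0], "linear": [0, 0, 0.04], "grip": 0.05},
    {"delta_rot": [0, 0, 0], "linear": [0, 0, 0.025], "grip": 0.05},
    {"delta_rot": [0, 0, 0], "linear": [0, 0, 0.013], "grip": 0.05},
    {"delta_rot": [0, 0, 0], "linear": [0, 0, 0], "grip": 0.0},
    {"delta_rot": [0, 0, 0], "linear": [0, 0, 0], "grip": 0.0},
    {"delta_rot": [0, 0, 0], "linear": [0, 0, 0], "grip": 0.0},
    {"delta_rot": [0, 0, 0], "linear": [0, 0, 0], "grip": 0.0},
    {"delta_rot": [0, 0, 0], "linear": [0, 0, 0], "grip": 0.0},
  ],
  newtons=30,
)

```text
t: 3.05
tool_pos: [0.493, 0.026, 0.0944]
tool_rot: [3.141, -0.0, 0.003]
contact_force: [0.1, -0.3, -1.8]
opening: 0.0229
grip_force: 30.0
```

>>> jog_arm(
  steps=[
    {"delta_rot": [0, 0, 0], "linear": [0, 0, 0], "grip": 0.0},
    {"delta_rot": [0, 0, 0], "linear": [0, 0, -0.01], "grip": 0.0},
    {"delta_rot": [0, 0, 0], "linear": [0, 0, -0.03], "grip": 0.0},
    {"delta_rot": [0, 0, 0], "linear": [0, 0, -0.03], "grip": 0.0},
  ],
)

```text
t: 3.45
tool_pos: [0.4916, 0.0263, 0.1638]
tool_rot: [-3.141, 0.0, 0.003]
contact_force: [0.4, 0.7, 0.6]
opening: 0.0228
grip_force: 30.2
```

>>> jog_arm(
  steps=[
    {"delta_rot": [0, 0, 0], "linear": [-0.0083, 0.0407, 0], "grip": 0.0},
    {"delta_rot": [0, 0, 0], "linear": [-0.0083, 0.0407, 0], "grip": 0.0},
    {"delta_rot": [0, 0, 0], "linear": [-0.0083, 0.0407, 0], "grip": 0.0},
    {"delta_rot": [0, 0, 0], "linear": [-0.0083, 0.0407, 0], "grip": 0.0},
    {"delta_rot": [0, 0, 0], "linear": [-0.0083, 0.0407, 0], "grip": 0.0},
    {"delta_rot": [0, 0, 0], "linear": [-0.0083, 0.0407, 0.02], "grip": 0.0},
    {"delta_rot": [0, 0, 0], "linear": [-0.0083, 0.0407, 0.03], "grip": 0.0},
    {"delta_rot": [0, 0, 0], "linear": [-0.0083, 0.0407, 0.03], "grip": 0.0},
    {"delta_rot": [0, 0, 0], "linear": [0, 0, 0.03], "grip": 0.0},
    {"delta_rot": [0, 0, 0], "linear": [0, 0, 0.01], "grip": 0.0},
  ],
)

```text
t: 4.45
tool_pos: [0.4241, -0.2968, 0.0418]
tool_rot: [-3.137, 0.004, 0.007]
contact_force: [-1.1, -0.2, 0.1]
opening: 0.0228
grip_force: 30.2
```

>>> jog_arm(
  steps=[
    {"delta_rot": [0, 0, 0], "linear": [0, 0, 0.01], "grip": 0.0},
    {"delta_rot": [0, 0, 0], "linear": [0, 0, 0], "grip": 0.0},
  ],
)

```text
t: 4.65
tool_pos: [0.4262, -0.2965, 0.0344]
tool_rot: [-3.141, -0.001, 0.001]
contact_force: [0.0, 0.3, 0.3]
opening: 0.0228
grip_force: 30.2
```

>>> jog_arm(
  steps=[
    {"delta_rot": [0, 0, 0], "linear": [0, 0, 0.01], "grip": 0.0},
    {"delta_rot": [0, 0, 0], "linear": [0, 0, 0.0065], "grip": 0.0},
    {"delta_rot": [0, 0, 0], "linear": [0, 0, 0.001], "grip": 0.0},
    {"delta_rot": [0, 0, 0], "linear": [0, 0, 0], "grip": 0.06},
    {"delta_rot": [0, 0, 0], "linear": [0, 0, 0], "grip": 0.06},
    {"delta_rot": [0, 0, 0], "linear": [0, 0, 0], "grip": 0.06},
    {"delta_rot": [0, 0, 0], "linear": [0, 0, -0.02], "grip": 0.06},
    {"delta_rot": [0, 0, 0], "linear": [0, 0, -0.05], "grip": 0.06},
    {"delta_rot": [0, 0, 0], "linear": [0, 0, -0.05], "grip": 0.06},
    {"delta_rot": [0, 0, 0], "linear": [0, 0, -0.05], "grip": 0.06},
  ],
)

```text
t: 5.65
tool_pos: [0.426, -0.2973, 0.1893]
tool_rot: [3.141, -0.0, 0.0]
contact_force: [1.5, -0.0, 0.1]
opening: 0.0598
grip_force: 0.0
```

>>> jog_arm(
  steps=[
    {"delta_rot": [0, 0, 0], "linear": [0.008, -0.048, -0.005], "grip": 0.06},
    {"delta_rot": [0, 0, 0], "linear": [0.008, -0.048, -0.005], "grip": 0.06},
    {"delta_rot": [0, 0, 0], "linear": [0.008, -0.048, -0.005], "grip": 0.06},
    {"delta_rot": [0, 0, 0], "linear": [0.008, -0.048, -0.005], "grip": 0.06},
    {"delta_rot": [0, 0, 0], "linear": [0.008, -0.048, -0.005], "grip": 0.06},
    {"delta_rot": [0, 0, 0], "linear": [0.008, -0.048, 0], "grip": 0.06},
    {"delta_rot": [0, 0, 0], "linear": [0.008, -0.048, 0], "grip": 0.06},
    {"delta_rot": [0, 0, 0], "linear": [0.008, -0.048, 0], "grip": 0.06},
    {"delta_rot": [0, 0, 0], "linear": [0.008, -0.048, 0], "grip": 0.06},
    {"delta_rot": [0, 0, 0], "linear": [0.008, -0.048, 0], "grip": 0.06},
  ],
)

```text
t: 6.65
tool_pos: [0.5065, 0.1846, 0.2129]
tool_rot: [-3.141, -0.0, -0.002]
contact_force: [0.7, -0.1, 0.9]
opening: 0.0599
grip_force: 0.0
```

>>> jog_arm(
  steps=[
    {"delta_rot": [0, 0, 0], "linear": [0.0, -0.048, 0], "grip": 0.06},
    {"delta_rot": [0, 0, 0], "linear": [0, -0.04, 0], "grip": 0.06},
    {"delta_rot": [0, 0, 0], "linear": [0, 0, 0], "grip": 0.06},
    {"delta_rot": [0, 0, 0], "linear": [0, 0, 0], "grip": 0.06},
  ],
)

```text
t: 7.05
tool_pos: [0.5062, 0.2711, 0.2123]
tool_rot: [3.141, 0.003, 0.0]
contact_force: [0.6, -0.3, -1.1]
opening: 0.0601
grip_force: 0.0
```

```bash
cat >> h.py <<'E'
def circ(P,c0,R,a,b):
    z=P[...,2];r=np.linalg.norm(P[...,:2]-np.array(c0),axis=-1);q=P[(z>a)&(z<b)&(r<R)]
    if len(q)<8:return None
    c,rr=cv2.minEnclosingCircle(q[:,:2].astype(np.float32));return np.round(c,4),round(rr*1e3,1),len(q),np.median(q[:,2]).round(4)
def st():
    o=ctrl.get_obs();print(round(o['t'],2),o['tool_pos'].round(4),Ro.from_rotvec(o['tool_rot']).as_matrix().round(3)[:2].tolist(),round(o['opening'],4))
E
python3 - <<'E'
from h import *
st()
im,d=ctrl.get_image('wrist');save('w2',im);P=pts('wrist',d)
print(circ(P,(.568,.295),.045,.08,.093),circ(P,(.568,.295),.045,.038,.055))
im,d=ctrl.get_image('top');save('top1',im);P=pts('top',d);k=(P[...,2]>.08)&(P[...,2]<.093)&(abs(P[...,1])<.4)&(P[...,0]>.35)&(P[...,0]<.75)
n,l,s,c=cv2.connectedComponentsWithStats(k.astype(np.uint8))
for i in range(1,n):
    if s[i,4]>80:
        q=P[l==i];print(s[i,4],q.mean(0).round(3))
print(circ(P,(.427,-.296),.05,.028,.05),circ(P,(.427,-.296),.05,.006,.011))
E
```

```text
7.05 [0.5062 0.2711 0.2123] [[1.0, 0.002, 0.0], [0.002, -1.0, -0.0]] 0.0601
(array([0.5676, 0.2957]), 18.0, 1601, np.float64(0.0871)) (array([0.5674, 0.2958]), 32.0, 2270, np.float64(0.0464))
186 [0.678 0.167 0.086]
185 [0.663 0.02  0.083]
186 [0.553 0.191 0.087]
134 [0.476 0.043 0.082]
(array([ 0.4289, -0.2968]), 12.7, 91, np.float64(0.0369)) (array([ 0.4274, -0.2967]), 49.3, 369, np.float64(0.0081))
```

>>> jog_arm(
  steps=[
    {"delta_rot": [0, 0, 0], "linear": [0.0307, -0.0123, 0], "grip": 0.06},
    {"delta_rot": [0, 0, 0], "linear": [0.0306, -0.0123, 0.01], "grip": 0.06},
    {"delta_rot": [0, 0, 0], "linear": [0, 0, 0.04], "grip": 0.06},
    {"delta_rot": [0, 0, 0], "linear": [0, 0, 0.04], "grip": 0.06},
    {"delta_rot": [0, 0, 0], "linear": [0, 0, 0.04], "grip": 0.06},
    {"delta_rot": [0, 0, 0], "linear": [0, 0, 0.024], "grip": 0.06},
    {"delta_rot": [0, 0, 0], "linear": [0, 0, 0], "grip": 0.06},
    {"delta_rot": [0, 0, 0], "linear": [0, 0, 0], "grip": 0.0},
    {"delta_rot": [0, 0, 0], "linear": [0, 0, 0], "grip": 0.0},
    {"delta_rot": [0, 0, 0], "linear": [0, 0, 0], "grip": 0.0},
  ],
  newtons=50,
)

```text
t: 8.15
tool_pos: [0.5695, 0.2954, 0.061]
tool_rot: [-3.14, 0.001, -0.007]
contact_force: [-0.1, -0.0, 1.8]
opening: 0.0342
grip_force: 50.2
```

>>> jog_arm(
  steps=[
    {"delta_rot": [0, 0, 0], "linear": [0, 0, 0], "grip": 0.0},
    {"delta_rot": [0, 0, 0], "linear": [0, 0, 0], "grip": 0.0},
    {"delta_rot": [0, 0, 0], "linear": [0, 0, 0], "grip": 0.0},
  ],
)

```text
t: 8.45
tool_pos: [0.5695, 0.2955, 0.0609]
tool_rot: [-3.141, -0.0, -0.007]
contact_force: [0.9, -0.1, 5.7]
opening: 0.0342
grip_force: 50.8
```

>>> jog_arm(
  steps=[
    {"delta_rot": [0, 0, 0], "linear": [0, 0, -0.02], "grip": 0.0},
    {"delta_rot": [0, 0, 0], "linear": [0, 0, -0.05], "grip": 0.0},
    {"delta_rot": [0, 0, 0], "linear": [0, 0, -0.05], "grip": 0.0},
    {"delta_rot": [0, 0, 0], "linear": [0, 0, -0.005], "grip": 0.0},
    {"delta_rot": [0, 0, 0], "linear": [-0.0126, 0.0447, 0], "grip": 0.0},
    {"delta_rot": [0, 0, 0], "linear": [-0.0126, 0.0447, 0], "grip": 0.0},
    {"delta_rot": [0, 0, 0], "linear": [-0.0126, 0.0447, 0], "grip": 0.0},
    {"delta_rot": [0, 0, 0], "linear": [-0.0126, 0.0447, 0], "grip": 0.0},
    {"delta_rot": [0, 0, 0], "linear": [-0.0126, 0.0447, 0], "grip": 0.0},
    {"delta_rot": [0, 0, 0], "linear": [-0.0126, 0.0447, 0], "grip": 0.0},
  ],
)

```text
t: 9.45
tool_pos: [0.4902, 0.0256, 0.1815]
tool_rot: [-3.141, -0.001, 0.004]
contact_force: [0.9, -0.7, -3.0]
opening: 0.0344
grip_force: 51.5
```

>>> jog_arm(
  steps=[
    {"delta_rot": [0, 0, 0], "linear": [0, 0, 0], "grip": 0.0},
    {"delta_rot": [0, 0, 0], "linear": [0, 0, 0], "grip": 0.0},
    {"delta_rot": [0, 0, 0], "linear": [0, 0, 0], "grip": 0.0},
  ],
)

```text
t: 9.75
tool_pos: [0.4916, 0.0274, 0.1824]
tool_rot: [-3.141, -0.0, 0.002]
contact_force: [0.4, -0.1, -3.1]
opening: 0.0345
grip_force: 51.2
```

Run:
```python
from h import *
st();z0=ctrl.get_obs()['tool_pos'][2]-.061
im,d=ctrl.get_image('wrist');save('w3',im);P=pts('wrist',d)
c=ctrl.get_obs()['tool_pos'][:2]
print(circ(P,c,.06,z0+.04,z0+.05),circ(P,c,.03,z0+.08,z0+.09),circ(P,(.492,.027),.05,.076,.084))
im,d=ctrl.get_image('top');P=pts('top',d);print(circ(P,c,.04,z0+.078,z0+.092),circ(P,c,.05,z0+.039,z0+.054))
```

```text
9.75 [0.4916 0.0274 0.1824] [[1.0, 0.0, -0.001], [0.0, -1.0, 0.001]] 0.0345
(array([0.4916, 0.0276]), 31.7, 4089, np.float64(0.168)) (array([0.4977, 0.0277]), 29.4, 6676, np.float64(0.2087)) (array([0.4923, 0.0282]), 41.5, 2552, np.float64(0.0807))
None None
```

View pics/w3.png

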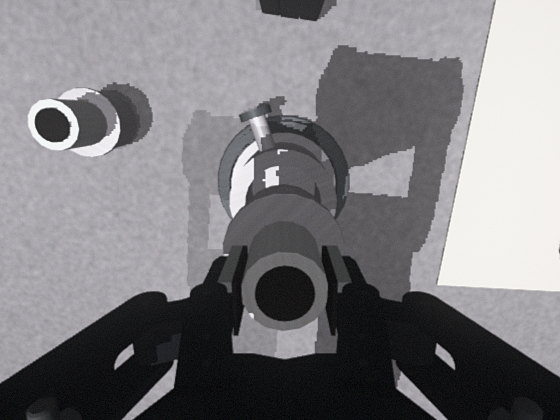

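The vessel is held with its neck at (285,290) and its flange centred within a millimetre over the jacket. I'll lower it now.

>>> jog_arm(
  steps=[
    {"delta_rot": [0, 0, 0], "linear": [0, 0, 0.034], "grip": 0.0},
    {"delta_rot": [0, 0, 0], "linear": [0, 0, 0.004], "grip": 0.0},
    {"delta_rot": [0, 0, 0], "linear": [0, 0, 0.003], "grip": 0.0},
    {"delta_rot": [0, 0, 0], "linear": [0, 0, 0.003], "grip": 0.0},
    {"delta_rot": [0, 0, 0], "linear": [0, 0, 0.003], "grip": 0.0},
    {"delta_rot": [0, 0, 0], "linear": [0, 0, 0.003], "grip": 0.0},
    {"delta_rot": [0, 0, 0], "linear": [0, 0, 0.002], "grip": 0.0},
  ],
)

```text
t: 10.55
tool_pos: [0.4928, 0.0269, 0.1319]
tool_rot: [-3.141, 0.0, -0.003]
contact_force: [1.4, 1.0, -2.6]
opening: 0.0345
grip_force: 51.3
```

>>> jog_arm(
  steps=[
    {"delta_rot": [0, 0, 0], "linear": [0, 0, 0.006], "grip": 0.0},
    {"delta_rot": [0, 0, 0], "linear": [0, 0, 0.006], "grip": 0.0},
    {"delta_rot": [0, 0, 0], "linear": [0, 0, 0.006], "grip": 0.0},
    {"delta_rot": [0, 0, 0], "linear": [0, 0, 0.006], "grip": 0.0},
    {"delta_rot": [0, 0, 0], "linear": [0, 0, 0.003], "grip": 0.0},
    {"delta_rot": [0, 0, 0], "linear": [0, 0, 0.0015], "grip": 0.0},
    {"delta_rot": [0, 0, 0], "linear": [0, 0, 0], "grip": 0.0},
  ],
)

```text
t: 11.25
tool_pos: [0.4925, 0.027, 0.1029]
tool_rot: [-3.141, 0.0, -0.002]
contact_force: [3.8, 2.7, -2.3]
opening: 0.0344
grip_force: 51.5
```

>>> jog_arm(
  steps=[
    {"delta_rot": [0, 0, 0], "linear": [0, 0, 0.001], "grip": 0.0},
    {"delta_rot": [0, 0, 0], "linear": [0, 0, 0], "grip": 0.055},
    {"delta_rot": [0, 0, 0], "linear": [0, 0, 0], "grip": 0.055},
    {"delta_rot": [0, 0, 0], "linear": [0, 0, 0], "grip": 0.055},
    {"delta_rot": [0, 0, 0], "linear": [0, 0, -0.02], "grip": 0.06},
    {"delta_rot": [0, 0, 0], "linear": [-0.01, 0, -0.05], "grip": 0.06},
    {"delta_rot": [0, 0, 0], "linear": [-0.01, 0, -0.045], "grip": 0.06},
    {"delta_rot": [0, 0, 0], "linear": [0, 0, 0], "grip": 0.06},
    {"delta_rot": [0, 0, 0], "linear": [0, 0, 0], "grip": 0.06},
  ],
)

```text
t: 12.15
tool_pos: [0.4728, 0.0266, 0.2174]
tool_rot: [3.141, -0.001, 0.005]
contact_force: [-0.5, 0.8, -0.6]
opening: 0.0595
grip_force: 0.0
```

Run:
```python
from h import *
st()
im,d=ctrl.get_image('wrist');save('w4',im);P=pts('wrist',d);z=P[...,2]
print('neck',circ(P,(.492,.027),.03,.12,.135),'flange',circ(P,(.492,.027),.04,.083,.09),'rim',circ(P,(.492,.027),.048,.077,.082))
print('probe',circ(P,(.664,.018),.04,.137,.16),'collar',circ(P,(.664,.018),.04,.083,.09))
r=P[...,:2]-[.492,.027];rr=np.linalg.norm(r,axis=-1)
q=P[(z>.045)&(z<.078)&(rr>.047)&(rr<.08)&(r[...,0]>.03)&(abs(r[...,1])<.05)];m=q[:,:2].mean(0);print('port',q.mean(0),len(q),np.degrees(np.arctan2(m[1]-.027,m[0]-.492)))
```

```text
12.15 [0.4728 0.0266 0.2174] [[1.0, -0.0, 0.003], [-0.0, -1.0, -0.001]] 0.0595
neck (array([0.49  , 0.0273]), 18.0, 1832, np.float64(0.1251)) flange (array([0.4896, 0.0271]), 32.0, 2293, np.float64(0.0844)) rim (array([0.4906, 0.0281]), 41.6, 2711, np.float64(0.0784))
probe None collar None
port [0.55022544 0.04762354 0.05754692] 600 19.50422605359746
```

View pics/w4.png

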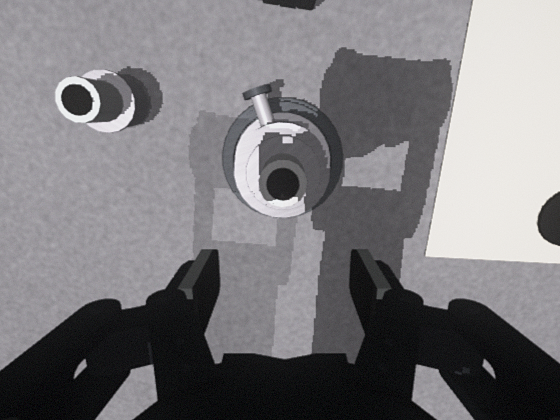

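The vessel is home: its neck is at (283,183), its flange lies flat on the rim, and the flange top is 6 mm above the rim. The port is at about 19.5°. Now I'll move on to the nearer loose vessel.

>>> jog_arm(
  steps=[
    {"delta_rot": [0, 0, 0], "linear": [0.007, -0.0405, 0], "grip": 0.06},
    {"delta_rot": [0, 0, 0], "linear": [0.007, -0.0405, 0], "grip": 0.06},
    {"delta_rot": [0, 0, 0], "linear": [0.007, -0.0405, 0], "grip": 0.06},
    {"delta_rot": [0, 0, 0], "linear": [0.007, -0.0405, 0], "grip": 0.06},
    {"delta_rot": [0, 0, 0], "linear": [0, 0, 0], "grip": 0.06},
    {"delta_rot": [0, 0, 0], "linear": [0, 0, 0], "grip": 0.06},
    {"delta_rot": [0, 0, 0], "linear": [0, 0, 0], "grip": 0.06},
  ],
)

```text
t: 12.9
tool_pos: [0.4996, 0.188, 0.2141]
tool_rot: [3.14, -0.001, -0.004]
contact_force: [-0.1, -0.4, -0.3]
opening: 0.0597
grip_force: 0.0
```

Run:
```python
from h import *
st()
im,d=ctrl.get_image('wrist');P=pts('wrist',d);z=P[...,2]
print('v3',circ(P,(.551,.189),.045,.08,.093),circ(P,(.551,.189),.045,.04,.053))
print('v1',circ(P,(.676,.166),.045,.08,.093))
```

```text
12.9 [0.4996 0.188  0.2141] [[1.0, -0.001, -0.003], [-0.001, -1.0, -0.001]] 0.0597
v3 (array([0.5513, 0.1905]), 17.9, 1520, np.float64(0.0876)) (array([0.5514, 0.1905]), 28.0, 1345, np.float64(0.0469))
v1 None
```

>>> jog_arm(
  steps=[
    {"delta_rot": [0, 0, 0], "linear": [0.026, -0.0012, 0], "grip": 0.06},
    {"delta_rot": [0, 0, 0], "linear": [0.0255, -0.0013, 0.01], "grip": 0.06},
    {"delta_rot": [0, 0, 0], "linear": [0, 0, 0.04], "grip": 0.06},
    {"delta_rot": [0, 0, 0], "linear": [0, 0, 0.04], "grip": 0.06},
    {"delta_rot": [0, 0, 0], "linear": [0, 0, 0.04], "grip": 0.06},
    {"delta_rot": [0, 0, 0], "linear": [0, 0, 0.022], "grip": 0.06},
    {"delta_rot": [0, 0, 0], "linear": [0, 0, 0], "grip": 0.06},
    {"delta_rot": [0, 0, 0], "linear": [0, 0, 0], "grip": 0.0},
    {"delta_rot": [0, 0, 0], "linear": [0, 0, 0], "grip": 0.0},
    {"delta_rot": [0, 0, 0], "linear": [0, 0, 0], "grip": 0.0},
  ],
)

```text
t: 13.95
tool_pos: [0.5534, 0.1914, 0.0662]
tool_rot: [-3.141, 0.001, -0.006]
contact_force: [-0.0, -0.0, 1.0]
opening: 0.0341
grip_force: 50.4
```

>>> jog_arm(
  steps=[
    {"delta_rot": [0, 0, 0], "linear": [0, 0, 0], "grip": 0.0},
    {"delta_rot": [0, 0, 0], "linear": [0, 0, 0], "grip": 0.0},
    {"delta_rot": [0, 0, 0], "linear": [0, 0, 0], "grip": 0.0},
  ],
)

```text
t: 14.25
tool_pos: [0.5535, 0.1915, 0.0662]
tool_rot: [-3.141, 0.0, -0.006]
contact_force: [0.6, -1.9, 6.2]
opening: 0.0346
grip_force: 50.8
```

>>> jog_arm(
  steps=[
    {"delta_rot": [0, 0, 0], "linear": [0, 0, -0.02], "grip": 0.0},
    {"delta_rot": [0, 0, 0], "linear": [0, 0, -0.045], "grip": 0.0},
    {"delta_rot": [0, 0, 0], "linear": [0, 0, -0.045], "grip": 0.0},
    {"delta_rot": [0, 0, 0], "linear": [0, 0, -0.04], "grip": 0.0},
    {"delta_rot": [0, 0, 0], "linear": [0.0061, 0.0457, 0], "grip": 0.0},
    {"delta_rot": [0, 0, 0], "linear": [0.0061, 0.0457, 0], "grip": 0.0},
    {"delta_rot": [0, 0, 0], "linear": [0.0061, 0.0457, 0], "grip": 0.0},
    {"delta_rot": [0, 0, 0], "linear": [0.0061, 0.0457, 0], "grip": 0.0},
    {"delta_rot": [0, 0, 0], "linear": [0.0061, 0.0457, 0], "grip": 0.0},
    {"delta_rot": [0, 0, 0], "linear": [0.0061, 0.0457, 0], "grip": 0.0},
  ],
)

```text
t: 15.25
tool_pos: [0.5876, -0.0843, 0.2128]
tool_rot: [-3.141, 0.0, 0.002]
contact_force: [0.7, 0.6, -3.7]
opening: 0.0342
grip_force: 50.9
```

>>> jog_arm(
  steps=[
    {"delta_rot": [0, 0, 0], "linear": [0.0061, 0.0457, 0], "grip": 0.0},
    {"delta_rot": [0, 0, 0], "linear": [0.0061, 0.0457, 0], "grip": 0.0},
    {"delta_rot": [0, 0, 0], "linear": [0.0061, 0.0457, 0], "grip": 0.0},
    {"delta_rot": [0, 0, 0], "linear": [0.0061, 0.0457, 0.02], "grip": 0.0},
    {"delta_rot": [0, 0, 0], "linear": [0.0061, 0.0457, 0.02], "grip": 0.0},
    {"delta_rot": [0, 0, 0], "linear": [0, 0, 0.04], "grip": 0.0},
    {"delta_rot": [0, 0, 0], "linear": [0, 0, 0.03], "grip": 0.0},
    {"delta_rot": [0, 0, 0], "linear": [0, 0, 0.015], "grip": 0.0},
    {"delta_rot": [0, 0, 0], "linear": [0, 0, 0], "grip": 0.0},
    {"delta_rot": [0, 0, 0], "linear": [0, 0, 0], "grip": 0.0},
  ],
)

```text
t: 16.25
tool_pos: [0.6193, -0.3107, 0.09]
tool_rot: [3.141, 0.0, 0.002]
contact_force: [0.3, -0.5, -1.7]
opening: 0.0344
grip_force: 51.2
```

>>> jog_arm(
  steps=[
    {"delta_rot": [0, 0, 0], "linear": [0, 0, 0.012], "grip": 0.0},
    {"delta_rot": [0, 0, 0], "linear": [0, 0, 0.006], "grip": 0.0},
    {"delta_rot": [0, 0, 0], "linear": [0, 0, 0.004], "grip": 0.0},
    {"delta_rot": [0, 0, 0], "linear": [0, 0, 0], "grip": 0.0},
    {"delta_rot": [0, 0, 0], "linear": [0, 0, 0], "grip": 0.06},
    {"delta_rot": [0, 0, 0], "linear": [0, 0, 0], "grip": 0.06},
    {"delta_rot": [0, 0, 0], "linear": [0, 0, 0], "grip": 0.06},
    {"delta_rot": [0, 0, 0], "linear": [0, 0, -0.05], "grip": 0.06},
    {"delta_rot": [0, 0, 0], "linear": [0, 0, -0.05], "grip": 0.06},
    {"delta_rot": [0, 0, 0], "linear": [0, 0, -0.05], "grip": 0.06},
  ],
)

```text
t: 17.25
tool_pos: [0.6184, -0.3108, 0.2183]
tool_rot: [-3.141, 0.001, 0.001]
contact_force: [0.6, -0.7, -0.1]
opening: 0.0602
grip_force: 0.0
```

>>> jog_arm(
  steps=[
    {"delta_rot": [0, 0, 0], "linear": [0, -0.0475, 0], "grip": 0.06},
    {"delta_rot": [0, 0, 0], "linear": [0, -0.0475, 0], "grip": 0.06},
    {"delta_rot": [0, 0, 0], "linear": [0, -0.0475, 0], "grip": 0.06},
    {"delta_rot": [0, 0, 0], "linear": [0, -0.0475, 0], "grip": 0.06},
    {"delta_rot": [0, 0, 0], "linear": [0, -0.0475, 0], "grip": 0.06},
    {"delta_rot": [0, 0, 0], "linear": [0, -0.0475, 0], "grip": 0.06},
    {"delta_rot": [0, 0, 0], "linear": [0, -0.0475, 0], "grip": 0.06},
    {"delta_rot": [0, 0, 0], "linear": [0, -0.0475, 0], "grip": 0.06},
    {"delta_rot": [0, 0, 0], "linear": [0, -0.0475, 0], "grip": 0.06},
    {"delta_rot": [0, 0, 0], "linear": [0, -0.0475, 0], "grip": 0.06},
  ],
)

```text
t: 18.25
tool_pos: [0.6186, 0.166, 0.2173]
tool_rot: [-3.142, 0.0, -0.001]
contact_force: [0.5, -0.6, 0.3]
opening: 0.0599
grip_force: 0.0
```

>>> jog_arm(
  steps=[
    {"delta_rot": [0, 0, 0], "linear": [0, 0, 0], "grip": 0.06},
    {"delta_rot": [0, 0, 0], "linear": [0, 0, 0], "grip": 0.06},
    {"delta_rot": [0, 0, 0], "linear": [0, 0, 0], "grip": 0.06},
  ],
)

```text
t: 18.55
tool_pos: [0.6189, 0.1632, 0.217]
tool_rot: [3.141, -0.002, 0.0]
contact_force: [0.5, -0.2, -0.7]
opening: 0.0602
grip_force: 0.0
```

Run:
```python
from h import *
st()
im,d=ctrl.get_image('wrist');P=pts('wrist',d);save('w5',im)
print('v1',circ(P,(.676,.166),.045,.08,.093),circ(P,(.676,.166),.045,.04,.053))
im,d=ctrl.get_image('top');save('top2',im);P=pts('top',d)
print('v3',circ(P,(.621,-.309),.045,.078,.095),circ(P,(.621,-.309),.045,.04,.053),'v2',circ(P,(.492,.027),.03,.118,.135))
```

```text
18.55 [0.6189 0.1632 0.217 ] [[1.0, -0.001, 0.0], [-0.001, -1.0, -0.0]] 0.0602
v1 (array([0.6763, 0.1663]), 17.9, 1522, np.float64(0.0871)) (array([0.6762, 0.1662]), 24.0, 569, np.float64(0.0464))
v3 (array([ 0.6183, -0.3109]), 18.9, 214, np.float64(0.0877)) (array([ 0.6183, -0.31  ]), 28.5, 203, np.float64(0.0476)) v2 (array([0.493 , 0.0278]), 17.8, 205, np.float64(0.1262))
```

>>> jog_arm(
  steps=[
    {"delta_rot": [0, 0, 0], "linear": [0.029, -0.0015, 0], "grip": 0.06},
    {"delta_rot": [0, 0, 0], "linear": [0.028, -0.0015, 0.01], "grip": 0.06},
    {"delta_rot": [0, 0, 0], "linear": [0, 0, 0.04], "grip": 0.06},
    {"delta_rot": [0, 0, 0], "linear": [0, 0, 0.04], "grip": 0.06},
    {"delta_rot": [0, 0, 0], "linear": [0, 0, 0.04], "grip": 0.06},
    {"delta_rot": [0, 0, 0], "linear": [0, 0, 0.024], "grip": 0.06},
    {"delta_rot": [0, 0, 0], "linear": [0, 0, 0], "grip": 0.06},
    {"delta_rot": [0, 0, 0], "linear": [0, 0, 0], "grip": 0.0},
    {"delta_rot": [0, 0, 0], "linear": [0, 0, 0], "grip": 0.0},
    {"delta_rot": [0, 0, 0], "linear": [0, 0, 0], "grip": 0.0},
  ],
)

```text
t: 19.65
tool_pos: [0.6776, 0.167, 0.0658]
tool_rot: [-3.141, 0.001, -0.007]
contact_force: [0.3, -0.5, 0.3]
opening: 0.0342
grip_force: 50.6
```

>>> jog_arm(
  steps=[
    {"delta_rot": [0, 0, 0], "linear": [0, 0, 0], "grip": 0.0},
    {"delta_rot": [0, 0, 0], "linear": [0, 0, 0], "grip": 0.0},
    {"delta_rot": [0, 0, 0], "linear": [0, 0, 0], "grip": 0.0},
  ],
)

```text
t: 19.95
tool_pos: [0.6776, 0.1671, 0.0658]
tool_rot: [3.142, -0.0, 0.007]
contact_force: [-0.3, -0.3, 6.4]
opening: 0.0346
grip_force: 51.0
```

>>> jog_arm(
  steps=[
    {"delta_rot": [0, 0, 0], "linear": [0, 0, -0.02], "grip": 0.0},
    {"delta_rot": [0, 0, 0], "linear": [0, 0, -0.045], "grip": 0.0},
    {"delta_rot": [0, 0, 0], "linear": [0, 0, -0.045], "grip": 0.0},
    {"delta_rot": [0, 0, 0], "linear": [0, 0, -0.045], "grip": 0.0},
    {"delta_rot": [0, 0, 0], "linear": [0, 0, -0.025], "grip": 0.0},
    {"delta_rot": [0, 0, 0], "linear": [-0.0165, 0.0413, 0], "grip": 0.0},
    {"delta_rot": [0, 0, 0], "linear": [-0.0165, 0.0413, 0], "grip": 0.0},
    {"delta_rot": [0, 0, 0], "linear": [-0.0165, 0.0413, 0], "grip": 0.0},
    {"delta_rot": [0, 0, 0], "linear": [-0.0165, 0.0413, 0], "grip": 0.0},
    {"delta_rot": [0, 0, 0], "linear": [-0.0165, 0.0413, 0], "grip": 0.0},
  ],
)

```text
t: 20.95
tool_pos: [0.5916, -0.0404, 0.2416]
tool_rot: [-3.141, -0.0, 0.003]
contact_force: [0.8, 0.1, -2.9]
opening: 0.0344
grip_force: 51.0
```

>>> jog_arm(
  steps=[
    {"delta_rot": [0, 0, 0], "linear": [-0.0165, 0.0413, 0], "grip": 0.0},
    {"delta_rot": [0, 0, 0], "linear": [-0.0165, 0.0413, 0], "grip": 0.0},
    {"delta_rot": [0, 0, 0], "linear": [-0.0165, 0.0413, 0.02], "grip": 0.0},
    {"delta_rot": [0, 0, 0], "linear": [-0.0165, 0.0413, 0.025], "grip": 0.0},
    {"delta_rot": [0, 0, 0], "linear": [0, 0, 0.045], "grip": 0.0},
    {"delta_rot": [0, 0, 0], "linear": [0, 0, 0.045], "grip": 0.0},
    {"delta_rot": [0, 0, 0], "linear": [0, 0, 0.022], "grip": 0.0},
    {"delta_rot": [0, 0, 0], "linear": [0, 0, 0], "grip": 0.0},
    {"delta_rot": [0, 0, 0], "linear": [0, 0, 0], "grip": 0.0},
  ],
)

```text
t: 21.85
tool_pos: [0.5274, -0.2035, 0.0863]
tool_rot: [-3.141, 0.0, 0.001]
contact_force: [-0.1, -0.1, -3.0]
opening: 0.0342
grip_force: 51.3
```

>>> jog_arm(
  steps=[
    {"delta_rot": [0, 0, 0], "linear": [0, 0, 0.01], "grip": 0.0},
    {"delta_rot": [0, 0, 0], "linear": [0, 0, 0.005], "grip": 0.0},
    {"delta_rot": [0, 0, 0], "linear": [0, 0, 0.003], "grip": 0.0},
    {"delta_rot": [0, 0, 0], "linear": [0, 0, 0], "grip": 0.0},
    {"delta_rot": [0, 0, 0], "linear": [0, 0, 0], "grip": 0.06},
    {"delta_rot": [0, 0, 0], "linear": [0, 0, 0], "grip": 0.06},
    {"delta_rot": [0, 0, 0], "linear": [0, 0, 0], "grip": 0.06},
    {"delta_rot": [0, 0, 0], "linear": [0, 0, -0.05], "grip": 0.06},
    {"delta_rot": [0, 0, 0], "linear": [0, 0, -0.05], "grip": 0.06},
    {"delta_rot": [0, 0, 0], "linear": [0, 0, -0.05], "grip": 0.06},
  ],
)

```text
t: 22.85
tool_pos: [0.5274, -0.2037, 0.2205]
tool_rot: [3.141, -0.0, 0.0]
contact_force: [0.9, -0.3, 0.0]
opening: 0.0599
grip_force: 0.0
```

>>> jog_arm(
  steps=[
    {"delta_rot": [0, 0, 0], "linear": [0, 0, -0.05], "grip": 0.06},
    {"delta_rot": [0, 0, 0], "linear": [0.0146, -0.0447, 0], "grip": 0.06},
    {"delta_rot": [0, 0, 0], "linear": [0.0146, -0.0447, 0], "grip": 0.06},
    {"delta_rot": [0, 0, 0], "linear": [0.0146, -0.0447, 0], "grip": 0.06},
    {"delta_rot": [0, 0, 0], "linear": [0.0146, -0.0447, 0], "grip": 0.06},
    {"delta_rot": [0, 0, 0], "linear": [0.0146, -0.0447, 0], "grip": 0.06},
    {"delta_rot": [0, 0, 0], "linear": [0, 0, 0], "grip": 0.05},
    {"delta_rot": [0, 0, 0], "linear": [0, 0, 0], "grip": 0.05},
    {"delta_rot": [0, 0, 0], "linear": [0, 0, 0], "grip": 0.05},
  ],
)

```text
t: 23.75
tool_pos: [0.6006, 0.019, 0.2688]
tool_rot: [3.141, -0.001, 0.001]
contact_force: [-0.2, -0.2, -0.6]
opening: 0.05
grip_force: 0.0
```

Run:
```python
from h import *
st()
im,d=ctrl.get_image('wrist');P=pts('wrist',d);save('w6',im);z=P[...,2]
def rect(a,b,R,c0=(.664,.019)):
    r=np.linalg.norm(P[...,:2]-np.array(c0),axis=-1);q=P[(z>a)&(z<b)&(r<R)]
    return cv2.minAreaRect(q[:,:2].astype(np.float32)),len(q),np.median(q[:,2])
print('handle',rect(.143,.16,.025));print('holder',rect(.075,.0835,.045));print('collar',circ(P,(.664,.019),.03,.083,.092))
im,d=ctrl.get_image('top');save('top3',im);P=pts('top',d)
print('v1',circ(P,(.529,-.203),.045,.078,.095),circ(P,(.529,-.203),.045,.04,.053),'v3',circ(P,(.621,-.309),.045,.078,.095))
```

```text
23.75 [0.6006 0.019  0.2688] [[1.0, -0.001, 0.0], [-0.001, -1.0, -0.0]] 0.05
handle (((0.6647812128067017, 0.018870104104280472), (0.01789800450205803, 0.01788940839469433), 82.1628646850586), 543, np.float64(0.15042779745569618))
holder (((0.6648519039154053, 0.018842242658138275), (0.05001849681138992, 0.04999648779630661), 82.208984375), 1775, np.float64(0.08029253204681855))
collar (array([0.662 , 0.0161]), 19.7, 358, np.float64(0.0864))
v1 (array([ 0.5281, -0.2032]), 18.7, 207, np.float64(0.0885)) (array([ 0.5279, -0.2029]), 23.9, 108, np.float64(0.0475)) v3 (array([ 0.6185, -0.3105]), 18.8, 213, np.float64(0.088))
```

View pics/w6.png

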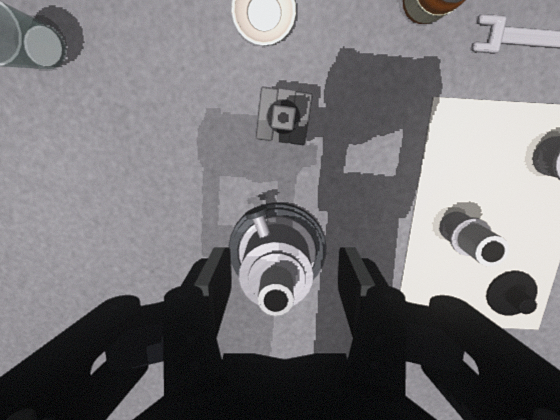

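View pics/top3.png

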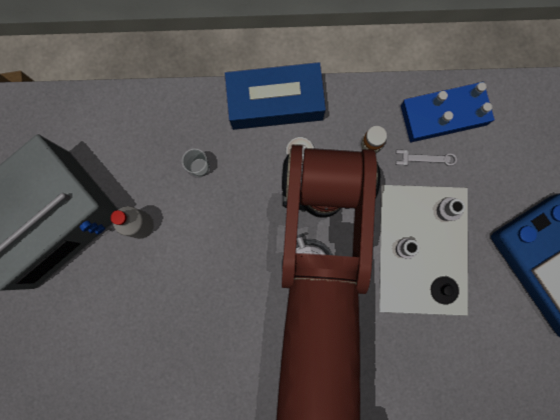

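The wrist view shows the probe upright in its holder at (283,117), turned by −7.8°. The top view shows the cap at (445,290) and the two spare vessels at (407,248) and (451,208), all upright on the mat.

>>> jog_arm(
  steps=[
    {"delta_rot": [0, 0, 0], "linear": [0.032, 0, 0], "grip": 0.05},
    {"delta_rot": [0, 0, 0], "linear": [0.0322, 0, 0], "grip": 0.05},
    {"delta_rot": [0, 0, 7.8], "linear": [0, 0, 0], "grip": 0.05},
    {"delta_rot": [0, 0, 0], "linear": [0, 0, 0.04], "grip": 0.05},
    {"delta_rot": [0, 0, 0], "linear": [0, 0, 0.02], "grip": 0.05},
    {"delta_rot": [0, 0, 0], "linear": [0, 0, 0], "grip": 0.05},
    {"delta_rot": [0, 0, 0], "linear": [0, 0, 0], "grip": 0.05},
  ],
  newtons=60,
)

```text
t: 24.55
tool_pos: [0.6647, 0.0187, 0.2088]
tool_rot: [3.134, -0.216, -0.0]
contact_force: [0.6, 0.3, 0.6]
opening: 0.0502
grip_force: 0.0
```

Run:
```python
from h import *
st()
im,d=ctrl.get_image('wrist');P=pts('wrist',d);z=P[...,2]
r=np.linalg.norm(P[...,:2]-np.array((.664,.019)),axis=-1);q=P[(z>.144)&(z<.158)&(r<.02)]
print(cv2.minAreaRect(q[:,:2].astype(np.float32)),len(q))
o=ctrl.get_obs();R=Ro.from_rotvec(o['tool_rot']).as_matrix();print(R.T@(np.array([.6648,.0189,.105])-o['tool_pos']))
```

```text
24.55 [0.6647 0.0187 0.2088] [[0.991, -0.137, -0.0], [-0.137, -0.991, -0.0]] 0.0502
((0.6661613583564758, 0.019248047843575478), (0.01776942051947117, 0.017947304993867874), 81.864501953125) 789
[-9.05940462e-04  7.19431318e-05  1.05224280e-01]
```

>>> jog_arm(
  steps=[
    {"delta_rot": [0, 0, 0], "linear": [0.0008, 0, 0.04], "grip": 0.05},
    {"delta_rot": [0, 0, 0], "linear": [0, 0, 0.04], "grip": 0.05},
    {"delta_rot": [0, 0, 0], "linear": [0, 0, 0.022], "grip": 0.05},
    {"delta_rot": [0, 0, 0], "linear": [0, 0, 0], "grip": 0.05},
    {"delta_rot": [0, 0, 0], "linear": [0, 0, 0], "grip": 0.0},
    {"delta_rot": [0, 0, 0], "linear": [0, 0, 0], "grip": 0.0},
    {"delta_rot": [0, 0, 0], "linear": [0, 0, 0], "grip": 0.0},
    {"delta_rot": [0, 0, 0], "linear": [0, 0, 0], "grip": 0.0},
    {"delta_rot": [0, 0, 0], "linear": [0, 0, 0], "grip": 0.0},
    {"delta_rot": [0, 0, 0], "linear": [0, 0, 0], "grip": 0.0},
  ],
)

```text
t: 25.6
tool_pos: [0.6679, 0.0194, 0.1103]
tool_rot: [3.134, -0.214, 0.01]
contact_force: [-0.0, 0.0, 6.7]
opening: 0.0173
grip_force: 59.3
```

>>> jog_arm(
  steps=[
    {"delta_rot": [0, 0, 0], "linear": [0, 0, -0.01], "grip": 0.0},
    {"delta_rot": [0, 0, 0], "linear": [0, 0, -0.03], "grip": 0.0},
    {"delta_rot": [0, 0, 0], "linear": [0, 0, -0.04], "grip": 0.0},
    {"delta_rot": [0, 0, 0], "linear": [0, 0, -0.03], "grip": 0.0},
    {"delta_rot": [0, 0, 0], "linear": [0, 0, 0], "grip": 0.0},
    {"delta_rot": [0, 0, 0], "linear": [0, 0, 0], "grip": 0.0},
    {"delta_rot": [0, 0, 0], "linear": [0, 0, 0], "grip": 0.0},
  ],
)

```text
t: 26.3
tool_pos: [0.6644, 0.0197, 0.2143]
tool_rot: [-3.134, 0.214, 0.006]
contact_force: [-0.5, 0.3, -0.9]
opening: 0.0172
grip_force: 58.8
```

Run:
```python
from h import *
st();o=ctrl.get_obs();R=Ro.from_rotvec(o['tool_rot']).as_matrix();p=o['tool_pos']
im,d=ctrl.get_image('wrist');P=pts('wrist',d);save('w7',im)
T=(P-p)@R
# handle top: tool z about -(.150-.1103)=-.04 ; collar top z +.024
for a,b,R0 in((-.046,-.034,.025),(.018,.030,.03)):
    q=T[(T[...,2]>a)&(T[...,2]<b)&(np.hypot(T[...,0],T[...,1])<R0)]
    print(len(q),q.min(0).round(4),q.max(0).round(4),np.median(q,0).round(4))
im,d=ctrl.get_image('scene');P=pts('scene',d);save('s7',im)
q=P[(np.hypot(P[...,0]-p[0],P[...,1]-p[1])<.02)&(P[...,2]<p[2]-.035)&(P[...,2]>.09)]
for z0 in np.arange(.11,.18,.008):
    s=q[(q[:,2]>=z0)&(q[:,2]<z0+.008)]
    if len(s): print(round(z0,3),len(s),s.mean(0).round(4))
```

```text
26.3 [0.6644 0.0197 0.2143] [[0.991, -0.136, -0.004], [-0.136, -0.991, 0.0]] 0.0172
3897 [-0.0125 -0.0243 -0.046 ] [ 0.0133  0.0224 -0.034 ] [ 0.0023  0.0005 -0.0395]
965 [-0.0028 -0.0149  0.018 ] [0.0129 0.0164 0.03  ] [0.0065 0.0005 0.0245]
0.118 2 [0.6616 0.0195 0.1243]
0.126 4 [0.6625 0.0198 0.1299]
0.134 8 [0.6623 0.0199 0.1373]
0.142 6 [0.6626 0.0187 0.1458]
0.15 9 [0.6626 0.019  0.1543]
0.158 5 [0.6621 0.0188 0.1619]
0.166 1 [0.6651 0.0186 0.1663]
```

View pics/w7.png

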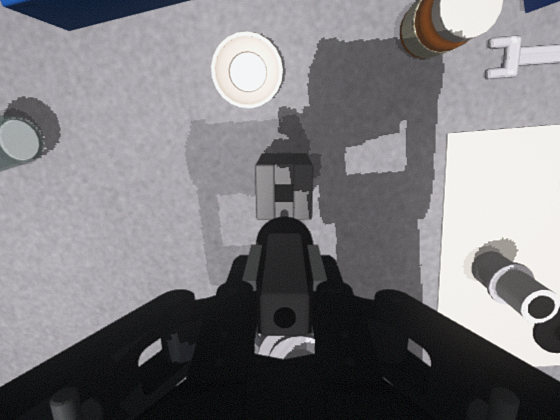

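The probe is held upright with its needle about 3 mm behind the TCP along tool x; the collar front shows at (285,220). The tip is 90.3 mm below the TCP.

>>> jog_arm(
  steps=[
    {"delta_rot": [0, 0, 0], "linear": [-0.0338, -0.0004, 0], "grip": 0.0},
    {"delta_rot": [0, 0, 0], "linear": [-0.0338, -0.0003, 0], "grip": 0.0},
    {"delta_rot": [0, 0, 0], "linear": [-0.0338, -0.0004, 0], "grip": 0.0},
    {"delta_rot": [0, 0, 0], "linear": [-0.034, -0.0003, 0], "grip": 0.0},
    {"delta_rot": [0, 0, 0], "linear": [0, 0, 0.02], "grip": 0.0},
    {"delta_rot": [0, 0, 0], "linear": [0, 0, 0], "grip": 0.0},
    {"delta_rot": [0, 0, 0], "linear": [0, 0, 0], "grip": 0.0},
  ],
)

```text
t: 27.1
tool_pos: [0.531, 0.0394, 0.1952]
tool_rot: [3.134, -0.214, -0.004]
contact_force: [-0.3, -0.3, -1.6]
opening: 0.0175
grip_force: 58.8
```

```bash
cat > seg.py <<'E'
from h import *
import sys
# next 24-gon rows: from the measured needle to vertices k, k+1 ...
k0=int(sys.argv[1]);n=int(sys.argv[2]);C=np.array([.492,.027]);off=np.array([-.003,.0003])
o=ctrl.get_obs();R=Ro.from_rotvec(o['tool_rot']).as_matrix();A=R[:2,:2]
A=A/np.sqrt(abs(np.linalg.det(A)));p=o['tool_pos'];tip=p[:2]+A@off
r=tip-C;print('tip r %.4f ang %.1f z %.4f'%(np.hypot(*r),np.degrees(np.arctan2(r[1],r[0]))-19.5,p[2]-.0903))
for k in range(k0,k0+n):
    a=np.radians(19.5+15*k);v=C+.0377*np.array([np.cos(a),np.sin(a)])
    print(k,((v-tip)@A/5).round(5));tip=v
E
python3 seg.py 0 1;python3 - <<'E'
from h import *
st()
im,d=ctrl.get_image('wrist');P=pts('wrist',d)
print('flange',circ(P,(.492,.027),.036,.083,.0895),'rim',circ(P,(.492,.027),.048,.077,.0825))
im,d=ctrl.get_image('scene');cv2.imwrite('pics/s8.png',cv2.resize(im[140:280,150:350,::-1],None,fx=4,fy=4))
E
```

```text
tip r 0.0381 ang -0.3 z 0.1049
0 [-0.0001  0.    ]
27.1 [0.531  0.0394 0.1952] [[0.991, -0.136, -0.003], [-0.136, -0.991, 0.0]] 0.0175
flange (array([0.4976, 0.0194]), 30.1, 1173, np.float64(0.0872)) rim (array([0.4933, 0.0275]), 41.5, 1660, np.float64(0.0812))
```

View pics/s8.png

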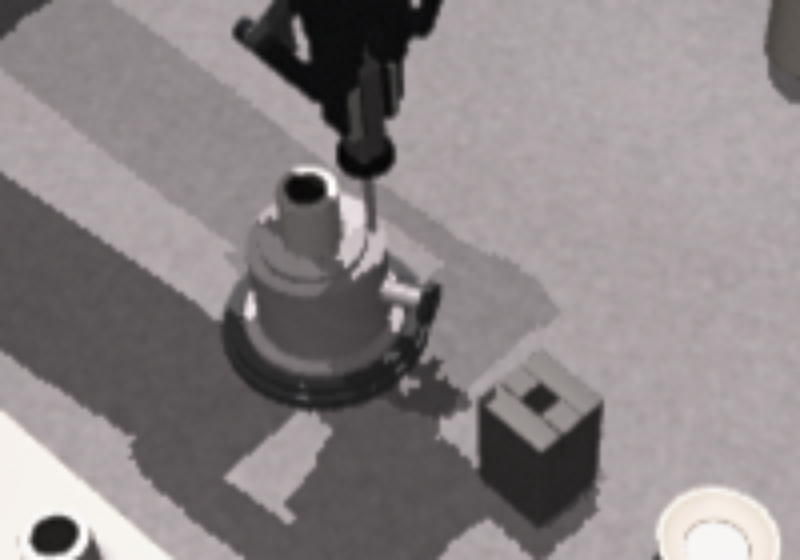

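The needle tip, at (375,228), hangs over the rim on the port side, so I'll descend to seam height.

>>> jog_arm(
  steps=[
    {"delta_rot": [0, 0, 0], "linear": [0, 0, 0.01], "grip": 0.0},
    {"delta_rot": [0, 0, 0], "linear": [0, 0, 0.006], "grip": 0.0},
    {"delta_rot": [0, 0, 0], "linear": [0, 0, 0.0035], "grip": 0.0},
    {"delta_rot": [0, 0, 0], "linear": [0, 0, 0], "grip": 0.0},
    {"delta_rot": [0, 0, 0], "linear": [0, 0, 0], "grip": 0.0},
  ],
)

```text
t: 27.7
tool_pos: [0.5317, 0.0394, 0.1769]
tool_rot: [3.134, -0.214, -0.0]
contact_force: [0.1, -0.3, -1.1]
opening: 0.0171
grip_force: 58.8
```

```bash
python3 seg.py 1 24
```

```text
tip r 0.0387 ang -0.7 z 0.0866
1 [-0.00134 -0.0016 ]
2 [-0.0015  -0.00127]
3 [-0.00178 -0.00084]
4 [-0.00194 -0.00035]
5 [-0.00196  0.00017]
6 [-0.00185  0.00067]
7 [-0.00162  0.00112]
8 [-0.00127  0.0015 ]
9 [-0.00084  0.00178]
10 [-0.00035  0.00194]
11 [0.00017 0.00196]
12 [0.00067 0.00185]
13 [0.00112 0.00162]
14 [0.0015  0.00127]
15 [0.00178 0.00084]
16 [0.00194 0.00035]
17 [ 0.00196 -0.00017]
18 [ 0.00185 -0.00067]
19 [ 0.00162 -0.00112]
20 [ 0.00127 -0.0015 ]
21 [ 0.00084 -0.00178]
22 [ 0.00035 -0.00194]
23 [-0.00017 -0.00196]
24 [-0.00067 -0.00185]
```

>>> jog_arm(
  steps=[
    {"delta_rot": [0, 0, 0], "linear": [-0.0013, -0.0016, 0.0003], "grip": 0.0},
    {"delta_rot": [0, 0, 0], "linear": [-0.0013, -0.0016, 0.0003], "grip": 0.0},
    {"delta_rot": [0, 0, 0], "linear": [-0.0013, -0.0016, 0.0003], "grip": 0.0},
    {"delta_rot": [0, 0, 0], "linear": [-0.0013, -0.0016, 0.0003], "grip": 0.0},
    {"delta_rot": [0, 0, 0], "linear": [-0.0013, -0.0016, 0.0003], "grip": 0.0},
    {"delta_rot": [0, 0, 0], "linear": [-0.0015, -0.0013, 0], "grip": 0.0},
    {"delta_rot": [0, 0, 0], "linear": [-0.0015, -0.0013, 0], "grip": 0.0},
    {"delta_rot": [0, 0, 0], "linear": [-0.0015, -0.0013, 0], "grip": 0.0},
    {"delta_rot": [0, 0, 0], "linear": [-0.0015, -0.0013, 0], "grip": 0.0},
    {"delta_rot": [0, 0, 0], "linear": [-0.0015, -0.0013, 0], "grip": 0.0},
  ],
)

```text
t: 28.7
tool_pos: [0.5196, 0.0558, 0.1755]
tool_rot: [-3.134, 0.214, 0.0]
contact_force: [0.6, 1.1, -1.0]
opening: 0.0176
grip_force: 58.8
```

>>> jog_arm(
  steps=[
    {"delta_rot": [0, 0, 0], "linear": [-0.0018, -0.0008, 0], "grip": 0.0},
    {"delta_rot": [0, 0, 0], "linear": [-0.0018, -0.0008, 0], "grip": 0.0},
    {"delta_rot": [0, 0, 0], "linear": [-0.0018, -0.0008, 0], "grip": 0.0},
    {"delta_rot": [0, 0, 0], "linear": [-0.0018, -0.0008, 0], "grip": 0.0},
    {"delta_rot": [0, 0, 0], "linear": [-0.0018, -0.0008, 0], "grip": 0.0},
    {"delta_rot": [0, 0, 0], "linear": [-0.0019, -0.0004, 0], "grip": 0.0},
    {"delta_rot": [0, 0, 0], "linear": [-0.0019, -0.0004, 0], "grip": 0.0},
    {"delta_rot": [0, 0, 0], "linear": [-0.0019, -0.0004, 0], "grip": 0.0},
    {"delta_rot": [0, 0, 0], "linear": [-0.0019, -0.0004, 0], "grip": 0.0},
    {"delta_rot": [0, 0, 0], "linear": [-0.0019, -0.0004, 0], "grip": 0.0},
  ],
)

```text
t: 29.7
tool_pos: [0.5021, 0.0642, 0.1755]
tool_rot: [-3.134, 0.214, -0.0]
contact_force: [-0.3, 0.5, -0.8]
opening: 0.0172
grip_force: 58.8
```

```bash
python3 seg.py 5 4
```

```text
tip r 0.0380 ang 59.7 z 0.0852
5 [-0.002    0.00022]
6 [-0.00185  0.00067]
7 [-0.00162  0.00112]
8 [-0.00127  0.0015 ]
```

Tracking is accurate, so I'll continue.

>>> jog_arm(
  steps=[
    {"delta_rot": [0, 0, 0], "linear": [-0.002, 0.0002, 0], "grip": 0.0},
    {"delta_rot": [0, 0, 0], "linear": [-0.002, 0.0002, 0], "grip": 0.0},
    {"delta_rot": [0, 0, 0], "linear": [-0.002, 0.0002, 0], "grip": 0.0},
    {"delta_rot": [0, 0, 0], "linear": [-0.002, 0.0002, 0], "grip": 0.0},
    {"delta_rot": [0, 0, 0], "linear": [-0.002, 0.0002, 0], "grip": 0.0},
    {"delta_rot": [0, 0, 0], "linear": [-0.0018, 0.0007, 0], "grip": 0.0},
    {"delta_rot": [0, 0, 0], "linear": [-0.0018, 0.0007, 0], "grip": 0.0},
    {"delta_rot": [0, 0, 0], "linear": [-0.0018, 0.0007, 0], "grip": 0.0},
    {"delta_rot": [0, 0, 0], "linear": [-0.0019, 0.0006, 0], "grip": 0.0},
    {"delta_rot": [0, 0, 0], "linear": [-0.0019, 0.0006, 0], "grip": 0.0},
  ],
)

```text
t: 30.7
tool_pos: [0.4825, 0.0624, 0.1755]
tool_rot: [3.134, -0.214, 0.0]
contact_force: [0.4, 0.5, -0.8]
opening: 0.0171
grip_force: 58.8
```

>>> jog_arm(
  steps=[
    {"delta_rot": [0, 0, 0], "linear": [-0.0016, 0.0011, 0], "grip": 0.0},
    {"delta_rot": [0, 0, 0], "linear": [-0.0016, 0.0011, 0], "grip": 0.0},
    {"delta_rot": [0, 0, 0], "linear": [-0.0016, 0.0011, 0], "grip": 0.0},
    {"delta_rot": [0, 0, 0], "linear": [-0.0016, 0.0011, 0], "grip": 0.0},
    {"delta_rot": [0, 0, 0], "linear": [-0.0016, 0.0011, 0], "grip": 0.0},
    {"delta_rot": [0, 0, 0], "linear": [-0.0013, 0.0015, 0], "grip": 0.0},
    {"delta_rot": [0, 0, 0], "linear": [-0.0013, 0.0015, 0], "grip": 0.0},
    {"delta_rot": [0, 0, 0], "linear": [-0.0013, 0.0015, 0], "grip": 0.0},
    {"delta_rot": [0, 0, 0], "linear": [-0.0013, 0.0015, 0], "grip": 0.0},
    {"delta_rot": [0, 0, 0], "linear": [-0.0013, 0.0015, 0], "grip": 0.0},
  ],
)

```text
t: 31.7
tool_pos: [0.4664, 0.0515, 0.1755]
tool_rot: [-3.134, 0.214, 0.0]
contact_force: [0.3, 0.5, -0.9]
opening: 0.0171
grip_force: 58.8
```

```bash
python3 seg.py 9 4
```

```text
tip r 0.0377 ang 119.9 z 0.0852
9 [-0.00084  0.0018 ]
10 [-0.00035  0.00194]
11 [0.00017 0.00196]
12 [0.00067 0.00185]
```

>>> jog_arm(
  steps=[
    {"delta_rot": [0, 0, 0], "linear": [-0.0008, 0.0018, 0], "grip": 0.0},
    {"delta_rot": [0, 0, 0], "linear": [-0.0008, 0.0018, 0], "grip": 0.0},
    {"delta_rot": [0, 0, 0], "linear": [-0.0008, 0.0018, 0], "grip": 0.0},
    {"delta_rot": [0, 0, 0], "linear": [-0.0009, 0.0018, 0], "grip": 0.0},
    {"delta_rot": [0, 0, 0], "linear": [-0.0009, 0.0018, 0], "grip": 0.0},
    {"delta_rot": [0, 0, 0], "linear": [-0.0004, 0.0019, 0], "grip": 0.0},
    {"delta_rot": [0, 0, 0], "linear": [-0.0004, 0.0019, 0], "grip": 0.0},
    {"delta_rot": [0, 0, 0], "linear": [-0.0004, 0.0019, 0], "grip": 0.0},
    {"delta_rot": [0, 0, 0], "linear": [-0.0003, 0.002, 0], "grip": 0.0},
    {"delta_rot": [0, 0, 0], "linear": [-0.0003, 0.002, 0], "grip": 0.0},
  ],
)

```text
t: 32.7
tool_pos: [0.458, 0.0337, 0.1755]
tool_rot: [3.134, -0.214, -0.0]
contact_force: [-0.0, 0.7, -1.3]
opening: 0.0174
grip_force: 58.8
```

>>> jog_arm(
  steps=[
    {"delta_rot": [0, 0, 0], "linear": [0.0002, 0.002, 0], "grip": 0.0},
    {"delta_rot": [0, 0, 0], "linear": [0.0002, 0.002, 0], "grip": 0.0},
    {"delta_rot": [0, 0, 0], "linear": [0.0002, 0.002, 0], "grip": 0.0},
    {"delta_rot": [0, 0, 0], "linear": [0.0002, 0.0019, 0], "grip": 0.0},
    {"delta_rot": [0, 0, 0], "linear": [0.0002, 0.0019, 0], "grip": 0.0},
    {"delta_rot": [0, 0, 0], "linear": [0.0007, 0.0018, 0], "grip": 0.0},
    {"delta_rot": [0, 0, 0], "linear": [0.0007, 0.0018, 0], "grip": 0.0},
    {"delta_rot": [0, 0, 0], "linear": [0.0007, 0.0018, 0], "grip": 0.0},
    {"delta_rot": [0, 0, 0], "linear": [0.0006, 0.0019, 0], "grip": 0.0},
    {"delta_rot": [0, 0, 0], "linear": [0.0006, 0.0019, 0], "grip": 0.0},
  ],
)

```text
t: 33.7
tool_pos: [0.4597, 0.0143, 0.1755]
tool_rot: [-3.134, 0.214, 0.0]
contact_force: [-0.7, 0.2, -1.4]
opening: 0.0176
grip_force: 58.8
```

```bash
python3 seg.py 13 4
```

```text
tip r 0.0375 ang -179.9 z 0.0852
13 [0.00107 0.00162]
14 [0.0015  0.00127]
15 [0.00178 0.00084]
16 [0.00194 0.00035]
```

>>> jog_arm(
  steps=[
    {"delta_rot": [0, 0, 0], "linear": [0.0011, 0.0016, 0], "grip": 0.0},
    {"delta_rot": [0, 0, 0], "linear": [0.0011, 0.0016, 0], "grip": 0.0},
    {"delta_rot": [0, 0, 0], "linear": [0.0011, 0.0016, 0], "grip": 0.0},
    {"delta_rot": [0, 0, 0], "linear": [0.001, 0.0017, 0], "grip": 0.0},
    {"delta_rot": [0, 0, 0], "linear": [0.001, 0.0016, 0], "grip": 0.0},
    {"delta_rot": [0, 0, 0], "linear": [0.0015, 0.0013, 0], "grip": 0.0},
    {"delta_rot": [0, 0, 0], "linear": [0.0015, 0.0013, 0], "grip": 0.0},
    {"delta_rot": [0, 0, 0], "linear": [0.0015, 0.0013, 0], "grip": 0.0},
    {"delta_rot": [0, 0, 0], "linear": [0.0015, 0.0013, 0], "grip": 0.0},
    {"delta_rot": [0, 0, 0], "linear": [0.0015, 0.0012, 0], "grip": 0.0},
  ],
)

```text
t: 34.7
tool_pos: [0.4705, -0.0018, 0.1755]
tool_rot: [-3.134, 0.214, -0.0]
contact_force: [-0.4, 0.1, -0.5]
opening: 0.0174
grip_force: 58.8
```

>>> jog_arm(
  steps=[
    {"delta_rot": [0, 0, 0], "linear": [0.0018, 0.0008, 0], "grip": 0.0},
    {"delta_rot": [0, 0, 0], "linear": [0.0018, 0.0008, 0], "grip": 0.0},
    {"delta_rot": [0, 0, 0], "linear": [0.0018, 0.0008, 0], "grip": 0.0},
    {"delta_rot": [0, 0, 0], "linear": [0.0018, 0.0009, 0], "grip": 0.0},
    {"delta_rot": [0, 0, 0], "linear": [0.0017, 0.0009, 0], "grip": 0.0},
    {"delta_rot": [0, 0, 0], "linear": [0.0019, 0.0004, 0], "grip": 0.0},
    {"delta_rot": [0, 0, 0], "linear": [0.0019, 0.0004, 0], "grip": 0.0},
    {"delta_rot": [0, 0, 0], "linear": [0.0019, 0.0004, 0], "grip": 0.0},
    {"delta_rot": [0, 0, 0], "linear": [0.002, 0.0003, 0], "grip": 0.0},
    {"delta_rot": [0, 0, 0], "linear": [0.002, 0.0003, 0], "grip": 0.0},
  ],
)

```text
t: 35.7
tool_pos: [0.4882, -0.0102, 0.1755]
tool_rot: [-3.134, 0.214, 0.0]
contact_force: [-0.9, -1.0, -1.6]
opening: 0.0174
grip_force: 58.8
```

```bash
python3 seg.py 17 4
```

```text
tip r 0.0377 ang -119.9 z 0.0852
17 [ 0.00195 -0.00016]
18 [ 0.00185 -0.00067]
19 [ 0.00162 -0.00112]
20 [ 0.00127 -0.0015 ]
```

>>> jog_arm(
  steps=[
    {"delta_rot": [0, 0, 0], "linear": [0.002, -0.0001, 0], "grip": 0.0},
    {"delta_rot": [0, 0, 0], "linear": [0.002, -0.0001, 0], "grip": 0.0},
    {"delta_rot": [0, 0, 0], "linear": [0.0019, -0.0002, 0], "grip": 0.0},
    {"delta_rot": [0, 0, 0], "linear": [0.0019, -0.0002, 0], "grip": 0.0},
    {"delta_rot": [0, 0, 0], "linear": [0.0019, -0.0002, 0], "grip": 0.0},
    {"delta_rot": [0, 0, 0], "linear": [0.0019, -0.0006, 0], "grip": 0.0},
    {"delta_rot": [0, 0, 0], "linear": [0.0019, -0.0006, 0], "grip": 0.0},
    {"delta_rot": [0, 0, 0], "linear": [0.0018, -0.0007, 0], "grip": 0.0},
    {"delta_rot": [0, 0, 0], "linear": [0.0018, -0.0007, 0], "grip": 0.0},
    {"delta_rot": [0, 0, 0], "linear": [0.0018, -0.0007, 0], "grip": 0.0},
  ],
)

```text
t: 36.7
tool_pos: [0.5075, -0.0086, 0.1755]
tool_rot: [3.134, -0.214, 0.0]
contact_force: [-0.1, -0.3, -1.0]
opening: 0.0171
grip_force: 58.8
```

>>> jog_arm(
  steps=[
    {"delta_rot": [0, 0, 0], "linear": [0.0016, -0.0011, 0], "grip": 0.0},
    {"delta_rot": [0, 0, 0], "linear": [0.0016, -0.0011, 0], "grip": 0.0},
    {"delta_rot": [0, 0, 0], "linear": [0.0016, -0.0011, 0], "grip": 0.0},
    {"delta_rot": [0, 0, 0], "linear": [0.0016, -0.0011, 0], "grip": 0.0},
    {"delta_rot": [0, 0, 0], "linear": [0.0016, -0.0011, 0], "grip": 0.0},
    {"delta_rot": [0, 0, 0], "linear": [0.0013, -0.0015, 0], "grip": 0.0},
    {"delta_rot": [0, 0, 0], "linear": [0.0013, -0.0015, 0], "grip": 0.0},
    {"delta_rot": [0, 0, 0], "linear": [0.0013, -0.0015, 0], "grip": 0.0},
    {"delta_rot": [0, 0, 0], "linear": [0.0013, -0.0015, 0], "grip": 0.0},
    {"delta_rot": [0, 0, 0], "linear": [0.0013, -0.0015, 0], "grip": 0.0},
  ],
)

```text
t: 37.7
tool_pos: [0.5235, 0.0024, 0.1755]
tool_rot: [-3.134, 0.214, 0.0]
contact_force: [0.4, -0.3, -1.0]
opening: 0.0174
grip_force: 58.8
```

```bash
python3 seg.py 21 5
```

```text
tip r 0.0376 ang -60.1 z 0.0852
21 [ 0.00087 -0.00179]
22 [ 0.00035 -0.00194]
23 [-0.00017 -0.00196]
24 [-0.00067 -0.00185]
25 [-0.00112 -0.00162]
```

>>> jog_arm(
  steps=[
    {"delta_rot": [0, 0, 0], "linear": [0.0009, -0.0018, 0], "grip": 0.0},
    {"delta_rot": [0, 0, 0], "linear": [0.0009, -0.0018, 0], "grip": 0.0},
    {"delta_rot": [0, 0, 0], "linear": [0.0009, -0.0018, 0], "grip": 0.0},
    {"delta_rot": [0, 0, 0], "linear": [0.0009, -0.0018, 0], "grip": 0.0},
    {"delta_rot": [0, 0, 0], "linear": [0.0008, -0.0018, 0], "grip": 0.0},
    {"delta_rot": [0, 0, 0], "linear": [0.0004, -0.0019, 0], "grip": 0.0},
    {"delta_rot": [0, 0, 0], "linear": [0.0004, -0.0019, 0], "grip": 0.0},
    {"delta_rot": [0, 0, 0], "linear": [0.0004, -0.0019, 0], "grip": 0.0},
    {"delta_rot": [0, 0, 0], "linear": [0.0003, -0.002, 0], "grip": 0.0},
    {"delta_rot": [0, 0, 0], "linear": [0.0003, -0.002, 0], "grip": 0.0},
  ],
)

```text
t: 38.7
tool_pos: [0.5321, 0.0201, 0.1755]
tool_rot: [-3.134, 0.214, 0.0]
contact_force: [-0.7, -0.0, -1.4]
opening: 0.0172
grip_force: 58.8
```

>>> jog_arm(
  steps=[
    {"delta_rot": [0, 0, 0], "linear": [-0.0001, -0.002, 0], "grip": 0.0},
    {"delta_rot": [0, 0, 0], "linear": [-0.0002, -0.002, 0], "grip": 0.0},
    {"delta_rot": [0, 0, 0], "linear": [-0.0002, -0.002, 0], "grip": 0.0},
    {"delta_rot": [0, 0, 0], "linear": [-0.0002, -0.0019, 0], "grip": 0.0},
    {"delta_rot": [0, 0, 0], "linear": [-0.0002, -0.0019, 0], "grip": 0.0},
    {"delta_rot": [0, 0, 0], "linear": [-0.0007, -0.0018, 0], "grip": 0.0},
    {"delta_rot": [0, 0, 0], "linear": [-0.0007, -0.0018, 0], "grip": 0.0},
    {"delta_rot": [0, 0, 0], "linear": [-0.0007, -0.0018, 0], "grip": 0.0},
    {"delta_rot": [0, 0, 0], "linear": [-0.0007, -0.0019, 0], "grip": 0.0},
    {"delta_rot": [0, 0, 0], "linear": [-0.0007, -0.0019, 0], "grip": 0.0},
  ],
)

```text
t: 39.7
tool_pos: [0.5303, 0.0395, 0.1755]
tool_rot: [-3.134, 0.214, 0.0]
contact_force: [-0.1, 0.9, -0.5]
opening: 0.0171
grip_force: 58.8
```

>>> jog_arm(
  steps=[
    {"delta_rot": [0, 0, 0], "linear": [-0.0011, -0.0016, 0], "grip": 0.0},
    {"delta_rot": [0, 0, 0], "linear": [0, 0, 0], "grip": 0.0},
    {"delta_rot": [0, 0, 0], "linear": [0, 0, 0], "grip": 0.0},
  ],
)

```text
t: 40.0
tool_pos: [0.5295, 0.0411, 0.1755]
tool_rot: [3.134, -0.214, 0.0]
contact_force: [0.5, -0.1, -1.4]
opening: 0.0175
grip_force: 58.8
```

```bash
python3 seg.py 24 1
python3 - <<'E'
from h import *
o=ctrl.get_obs();R=Ro.from_rotvec(o['tool_rot']).as_matrix();print((np.array([.668,.0192,.2155])-o['tool_pos'])@R)
E
```

```text
tip r 0.0373 ang 3.0 z 0.0852
24 [0.00026 0.0003 ]
[ 0.14024021  0.00291459 -0.04000335]
```

The loop is complete. Now I'll take the probe back above its holder.

>>> jog_arm(
  steps=[
    {"delta_rot": [0, 0, 0], "linear": [0, 0, -0.01], "grip": 0.0},
    {"delta_rot": [0, 0, 0], "linear": [0, 0, -0.03], "grip": 0.0},
    {"delta_rot": [0, 0, 0], "linear": [0.035, 0.0007, 0], "grip": 0.0},
    {"delta_rot": [0, 0, 0], "linear": [0.035, 0.0007, 0], "grip": 0.0},
    {"delta_rot": [0, 0, 0], "linear": [0.035, 0.0007, 0], "grip": 0.0},
    {"delta_rot": [0, 0, 0], "linear": [0.035, 0.0008, 0], "grip": 0.0},
    {"delta_rot": [0, 0, 0], "linear": [0, 0, 0], "grip": 0.0},
    {"delta_rot": [0, 0, 0], "linear": [0, 0, 0], "grip": 0.0},
    {"delta_rot": [0, 0, 0], "linear": [0, 0, 0], "grip": 0.0},
  ],
)

```text
t: 40.9
tool_pos: [0.6672, 0.0193, 0.2159]
tool_rot: [-3.134, 0.214, 0.0]
contact_force: [-0.3, -0.1, -0.7]
opening: 0.0169
grip_force: 58.8
```

Run:
```python
from h import *
st();o=ctrl.get_obs();R=Ro.from_rotvec(o['tool_rot']).as_matrix();print((np.array([.668,.0192,.1103])-o['tool_pos'])@R)
im,d=ctrl.get_image('scene');P=pts('scene',d);p=o['tool_pos']
q=P[(np.hypot(P[...,0]-p[0],P[...,1]-p[1])<.02)&(P[...,2]<p[2]-.037)&(P[...,2]>.095)]
print(len(q),np.median(q,0))
```

```text
40.9 [0.6672 0.0193 0.2159] [[0.991, -0.136, -0.0], [-0.136, -0.991, 0.0]] 0.0169
[8.03104038e-04 4.12266897e-05 1.05583746e-01]
37 [0.66553538 0.01830994 0.14561386]
```

>>> jog_arm(
  steps=[
    {"delta_rot": [0, 0, 0], "linear": [0.0008, 0, 0.03], "grip": 0.0},
    {"delta_rot": [0, 0, 0], "linear": [0, 0, 0.015], "grip": 0.0},
    {"delta_rot": [0, 0, 0], "linear": [0, 0, 0.01], "grip": 0.0},
    {"delta_rot": [0, 0, 0], "linear": [0, 0, 0.01], "grip": 0.0},
    {"delta_rot": [0, 0, 0], "linear": [0, 0, 0.01], "grip": 0.0},
    {"delta_rot": [0, 0, 0], "linear": [0, 0, 0.01], "grip": 0.0},
    {"delta_rot": [0, 0, 0], "linear": [0, 0, 0.008], "grip": 0.0},
    {"delta_rot": [0, 0, 0], "linear": [0, 0, 0.006], "grip": 0.0},
    {"delta_rot": [0, 0, 0], "linear": [0, 0, 0], "grip": 0.0},
    {"delta_rot": [0, 0, 0], "linear": [0, 0, 0], "grip": 0.0},
  ],
)

```text
t: 41.95
tool_pos: [0.6687, 0.0191, 0.1166]
tool_rot: [3.134, -0.214, 0.0]
contact_force: [-0.4, 0.5, -1.3]
opening: 0.0174
grip_force: 58.8
```

>>> jog_arm(
  steps=[
    {"delta_rot": [0, 0, 0], "linear": [0, 0, 0.003], "grip": 0.0},
    {"delta_rot": [0, 0, 0], "linear": [0, 0, 0.002], "grip": 0.0},
    {"delta_rot": [0, 0, 0], "linear": [0, 0, 0.001], "grip": 0.0},
    {"delta_rot": [0, 0, 0], "linear": [0, 0, 0], "grip": 0.0},
    {"delta_rot": [0, 0, 0], "linear": [0, 0, 0], "grip": 0.05},
    {"delta_rot": [0, 0, 0], "linear": [0, 0, 0], "grip": 0.05},
    {"delta_rot": [0, 0, 0], "linear": [0, 0, 0], "grip": 0.05},
    {"delta_rot": [0, 0, 0], "linear": [0, 0, -0.03], "grip": 0.05},
    {"delta_rot": [0, 0, 0], "linear": [0, 0, -0.045], "grip": 0.05},
    {"delta_rot": [0, 0, 0], "linear": [0, 0, -0.045], "grip": 0.05},
  ],
)

```text
t: 42.95
tool_pos: [0.6679, 0.0191, 0.2309]
tool_rot: [-3.134, 0.214, 0.003]
contact_force: [0.2, -0.2, -0.1]
opening: 0.05
grip_force: 0.0
```

>>> jog_arm(
  steps=[
    {"delta_rot": [0, 0, 0], "linear": [-0.04, 0, -0.03], "grip": 0.05},
    {"delta_rot": [0, 0, 0], "linear": [-0.04, 0, -0.02], "grip": 0.05},
    {"delta_rot": [0, 0, 0], "linear": [0, 0, 0], "grip": 0.05},
    {"delta_rot": [0, 0, 0], "linear": [0, 0, 0], "grip": 0.05},
  ],
)

```text
t: 43.35
tool_pos: [0.5893, 0.03, 0.2818]
tool_rot: [3.134, -0.214, 0.005]
contact_force: [0.7, -0.5, 0.2]
opening: 0.0501
grip_force: 0.0
```

Run:
```python
from h import *
st()
im,d=ctrl.get_image('wrist');P=pts('wrist',d);z=P[...,2]
q=P[(z>.143)&(z<.16)&(np.hypot(P[...,0]-.665,P[...,1]-.019)<.025)];print(cv2.minAreaRect(q[:,:2].astype(np.float32)),np.median(q[:,2]))
im,d=ctrl.get_image('scene');save('s9',im);P=pts('scene',d)
print(circ(P,(.492,.027),.03,.118,.135),circ(P,(.425,-.299),.03,.03,.05),circ(P,(.617,-.311),.03,.08,.095),circ(P,(.527,-.204),.03,.08,.095))
```

```text
43.35 [0.5893 0.03   0.2818] [[0.991, -0.136, 0.003], [-0.136, -0.991, -0.0]] 0.0501
((0.6652280688285828, 0.018651172518730164), (0.01698041893541813, 0.016873134300112724), 82.19656372070312) 0.1489121872066466
(array([0.4907, 0.0281]), 19.6, 173, np.float64(0.1261)) (array([ 0.4273, -0.2964]), 12.2, 116, np.float64(0.0376)) (array([ 0.6432, -0.3184]), 10.5, 37, np.float64(0.0882)) (array([ 0.5266, -0.2028]), 18.3, 247, np.float64(0.0883))
```

View pics/s9.png

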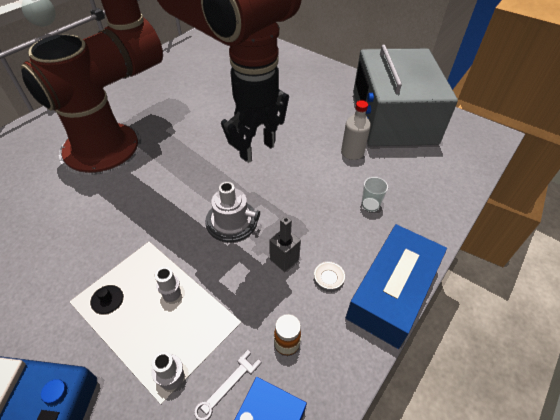

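The v3 vessel, now at (168,370), has been knocked towards the mat's far corner. Everything else is in place: the probe is back in its holder at (285,240) and the jacket vessel is seated. I'll measure v3 and put it back further in.

Run:
```python
from h import *
im,d=ctrl.get_image('scene');P=pts('scene',d);c=(.655,-.32)
print(circ(P,c,.05,.082,.095),circ(P,c,.06,.04,.053))
im,d=ctrl.get_image('top');P=pts('top',d);save('top9',im)
print(circ(P,c,.05,.082,.095),circ(P,c,.06,.04,.053))
o=ctrl.get_obs();R=Ro.from_rotvec(o['tool_rot']).as_matrix();print((np.array([.60,-.31,.24])-o['tool_pos'])@R)
```

```text
(array([ 0.6552, -0.3217]), 18.8, 357, np.float64(0.0886)) (array([ 0.6564, -0.3219]), 28.3, 361, np.float64(0.048))
(array([ 0.6567, -0.3214]), 19.4, 201, np.float64(0.0883)) (array([ 0.6566, -0.3223]), 28.3, 196, np.float64(0.0473))
[0.05682129 0.33517617 0.03868726]
```

>>> jog_arm(
  steps=[
    {"delta_rot": [0, 0, 0], "linear": [0.008, 0.048, 0.005], "grip": 0.06},
    {"delta_rot": [0, 0, 0], "linear": [0.008, 0.048, 0.005], "grip": 0.06},
    {"delta_rot": [0, 0, 0], "linear": [0.008, 0.048, 0.005], "grip": 0.06},
    {"delta_rot": [0, 0, 0], "linear": [0.008, 0.048, 0.005], "grip": 0.06},
    {"delta_rot": [0, 0, 0], "linear": [0.008, 0.048, 0.005], "grip": 0.06},
    {"delta_rot": [0, 0, 0], "linear": [0.008, 0.048, 0.005], "grip": 0.06},
    {"delta_rot": [0, 0, 0], "linear": [0.008, 0.048, 0.005], "grip": 0.06},
    {"delta_rot": [0, 0, 0], "linear": [0, 0, 0], "grip": 0.06},
    {"delta_rot": [0, 0, 0], "linear": [0, 0, 0], "grip": 0.06},
    {"delta_rot": [0, 0, 0], "linear": [0, 0, 0], "grip": 0.06},
  ],
  newtons=50,
)

```text
t: 44.55
tool_pos: [0.5993, -0.3098, 0.2446]
tool_rot: [-3.133, 0.213, 0.002]
contact_force: [1.0, -0.5, -0.2]
opening: 0.06
grip_force: 0.0
```

Run:
```python
from h import *
st();im,d=ctrl.get_image('wrist');P=pts('wrist',d);c=(.655,-.322)
n=circ(P,c,.05,.082,.095);print(n,circ(P,c,.06,.042,.053))
o=ctrl.get_obs();R=Ro.from_rotvec(o['tool_rot']).as_matrix();print((np.array([*n[0],.066])-o['tool_pos'])@R)
```

```text
44.55 [ 0.5993 -0.3098  0.2446] [[0.991, -0.135, -0.001], [-0.135, -0.991, 0.001]] 0.06
(array([ 0.6556, -0.323 ]), 18.0, 1286, np.float64(0.0897)) (array([ 0.6558, -0.3231]), 28.0, 1173, np.float64(0.049))
[0.05753393 0.00599425 0.17903764]
```

>>> jog_arm(
  steps=[
    {"delta_rot": [0, 0, 0], "linear": [0.029, 0.003, 0.02], "grip": 0.06},
    {"delta_rot": [0, 0, 0], "linear": [0.0285, 0.003, 0.02], "grip": 0.06},
    {"delta_rot": [0, 0, 0], "linear": [0, 0, 0.04], "grip": 0.06},
    {"delta_rot": [0, 0, 0], "linear": [0, 0, 0.04], "grip": 0.06},
    {"delta_rot": [0, 0, 0], "linear": [0, 0, 0.04], "grip": 0.06},
    {"delta_rot": [0, 0, 0], "linear": [0, 0, 0.018], "grip": 0.06},
    {"delta_rot": [0, 0, 0], "linear": [0, 0, 0], "grip": 0.06},
    {"delta_rot": [0, 0, 0], "linear": [0, 0, 0], "grip": 0.0},
    {"delta_rot": [0, 0, 0], "linear": [0, 0, 0], "grip": 0.0},
    {"delta_rot": [0, 0, 0], "linear": [0, 0, 0], "grip": 0.0},
  ],
)

```text
t: 45.6
tool_pos: [0.6573, -0.325, 0.0714]
tool_rot: [3.132, -0.214, 0.008]
contact_force: [0.3, 0.9, 4.8]
opening: 0.0342
grip_force: 50.3
```

>>> jog_arm(
  steps=[
    {"delta_rot": [0, 0, 0], "linear": [0, 0, 0], "grip": 0.0},
    {"delta_rot": [0, 0, 0], "linear": [0, 0, 0], "grip": 0.0},
    {"delta_rot": [0, 0, 0], "linear": [0, 0, 0], "grip": 0.0},
  ],
)

```text
t: 45.9
tool_pos: [0.6573, -0.325, 0.0714]
tool_rot: [3.132, -0.214, 0.008]
contact_force: [0.8, 1.7, 7.0]
opening: 0.034
grip_force: 50.6
```

>>> jog_arm(
  steps=[
    {"delta_rot": [0, 0, 0], "linear": [0, 0, -0.02], "grip": 0.0},
    {"delta_rot": [0, 0, 0], "linear": [-0.014, -0.003, 0], "grip": 0.0},
    {"delta_rot": [0, 0, 0], "linear": [-0.014, -0.003, 0], "grip": 0.0},
    {"delta_rot": [0, 0, 0], "linear": [-0.014, -0.003, 0], "grip": 0.0},
    {"delta_rot": [0, 0, 0], "linear": [0, 0, 0], "grip": 0.0},
    {"delta_rot": [0, 0, 0], "linear": [0, 0, 0], "grip": 0.0},
    {"delta_rot": [0, 0, 0], "linear": [0, 0, 0], "grip": 0.0},
  ],
)

```text
t: 46.6
tool_pos: [0.6155, -0.3101, 0.0881]
tool_rot: [3.134, -0.214, 0.001]
contact_force: [0.3, -0.7, -2.6]
opening: 0.0345
grip_force: 50.3
```

>>> jog_arm(
  steps=[
    {"delta_rot": [0, 0, 0], "linear": [0, 0, 0.01], "grip": 0.0},
    {"delta_rot": [0, 0, 0], "linear": [0, 0, 0.004], "grip": 0.0},
    {"delta_rot": [0, 0, 0], "linear": [0, 0, 0.003], "grip": 0.0},
    {"delta_rot": [0, 0, 0], "linear": [0, 0, 0], "grip": 0.0},
    {"delta_rot": [0, 0, 0], "linear": [0, 0, 0], "grip": 0.06},
    {"delta_rot": [0, 0, 0], "linear": [0, 0, 0], "grip": 0.06},
    {"delta_rot": [0, 0, 0], "linear": [0, 0, 0], "grip": 0.06},
    {"delta_rot": [0, 0, 0], "linear": [0, 0, -0.05], "grip": 0.06},
    {"delta_rot": [0, 0, 0], "linear": [0, 0, -0.05], "grip": 0.06},
    {"delta_rot": [0, 0, 0], "linear": [0, 0, -0.05], "grip": 0.06},
  ],
)

```text
t: 47.6
tool_pos: [0.6145, -0.3095, 0.2215]
tool_rot: [-3.134, 0.214, 0.001]
contact_force: [1.3, -0.4, 0.2]
opening: 0.0597
grip_force: 0.0
```

>>> jog_arm(
  steps=[
    {"delta_rot": [0, 0, 0], "linear": [-0.04, 0, -0.03], "grip": 0.06},
    {"delta_rot": [0, 0, 0], "linear": [-0.04, 0, -0.03], "grip": 0.06},
    {"delta_rot": [0, 0, 0], "linear": [0, 0, 0], "grip": 0.06},
    {"delta_rot": [0, 0, 0], "linear": [0, 0, 0], "grip": 0.06},
  ],
)

```text
t: 48.0
tool_pos: [0.5356, -0.2991, 0.2819]
tool_rot: [3.133, -0.215, 0.004]
contact_force: [0.1, -0.0, -0.4]
opening: 0.0598
grip_force: 0.0
```

Run:
```python
from h import *
st();im,d=ctrl.get_image('wrist');P=pts('wrist',d);print(circ(P,(.614,-.31),.05,.082,.095),circ(P,(.614,-.31),.06,.042,.053))
im,d=ctrl.get_image('scene');save('s10',im);P=pts('scene',d)
print(circ(P,(.492,.027),.03,.118,.135),circ(P,(.425,-.299),.03,.03,.05),circ(P,(.527,-.204),.03,.08,.095),circ(P,(.665,.019),.02,.143,.16))
```

```text
48.0 [ 0.5356 -0.2991  0.2819] [[0.991, -0.137, 0.003], [-0.137, -0.991, -0.002]] 0.0598
(array([ 0.613 , -0.3073]), 17.9, 1072, np.float64(0.0869)) (array([ 0.613 , -0.3074]), 27.9, 1007, np.float64(0.0462))
(array([0.4922, 0.0284]), 19.2, 173, np.float64(0.1264)) (array([ 0.4268, -0.2964]), 12.5, 120, np.float64(0.0372)) (array([ 0.5268, -0.2021]), 18.4, 247, np.float64(0.0882)) (array([0.6663, 0.0194]), 11.6, 80, np.float64(0.1494))
```

View pics/s10.png

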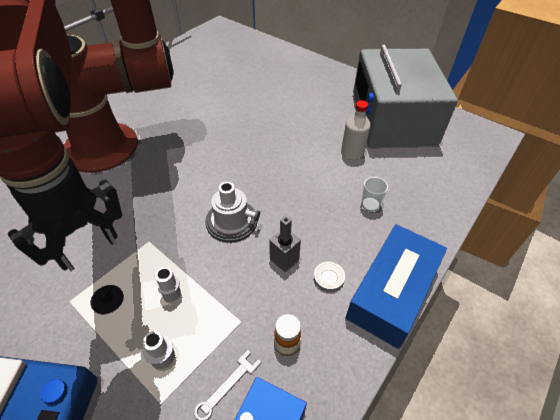

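The view shows everything in place. The seated vessel is at (228,200), the probe is in its holder at (285,240), the spares are on the mat at (167,283) and (155,345), and the cap is at (107,298).

```bash
python3 -c "
from station import ctrl
print(ctrl.finish_job())"
```

```text
the job is handed in; nothing more can be done
None
```

The job is handed in at about 48 s: the 56 mm vessel is seated in the jacket, the seam was scanned once round counter-clockwise from the side port, the probe is back in its holder, and the cap and both other vessels stand on the mat (one was knocked towards the mat's edge after the scan, so I moved it back in).

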